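Load a palletised toy car onto the transporter with the spatula

ROBOT

A 6-joint arm with a two-finger parallel gripper is mounted at the origin on the work surface. World frame = base frame: x ahead of the robot, y to its left, z up, the work surface at z = 0. Lengths are in m, angles in degrees, forces in N, time in s.
With the tool pointing down it reaches from about 0.4 to 0.825 m from the base axis. Payload 7 kg.
Tool frame: the origin (TCP) lies at the very end of the fingers, on their centre line; the grasp point (between the pads) lies 19 mm behind it; z points along the fingers, y is the line along which they close (so a half turn about z gives the same grasp; the last joint's range is limited). The gripper opens to 88 mm and grips with 3 to 60 N. Pads are 19 mm wide; open, the fingers measure 130 mm over their backs; the gripper's body (78 mm by 193 mm) begins 47 mm behind the grasp point.
Start: joints at [-50.873, 20.546, 0.682, 0, -70.136, -16.507], TCP at [0.26, -0.623, 0.227] pointing down, gripper open.
Joint ranges: [-176.03, 176.03], [-82.01, 121.73], [-58.28, 71.71], [-173.87, 95.51], [-174.79, -0.11], [-173.66, 173.66]. Speed limits (degrees/s): [136.94, 136.94, 172.46, 180, 180, 180].

INTERFACE

Orientations are given as [roll, pitch, yaw] about the fixed x, y, z axes, in that order (R = Rz(yaw) Ry(pitch) Rx(roll)).
In Python, from plant import ctrl, viewer gives the robot as it stands.
- The arm moves only by the tool servo_tool, never from a script. Its argument "rows" is a list of rows, each a list of 6 numbers: the shift along the world's x, y, z in mm, then the turn, a rotation vector about the world's x, y, z in degrees. A call has 1 to 5 rows; each row shifts and turns the commanded pose from where the row before left it; what a row does not reach is not made up. A row lasts 1/12 s, in which the tool goes at most 41.7 mm and 7.16 degrees, less where a joint would pass 70% of its speed; a pose out of reach is approached as far as the arm can. A call is refused whole if a number of a shift passes 41.7 or a number of a turn 7.16, either way. A call with a gripper value outside its range is refused whole. "fingers" is the finger opening in mm, from 0 to 87.6, set as the call begins (left out, the last holds). The fingers move at their own pace and stop on an object; the grip force is fixed at half the most. Time passes only in rows, so rows that do not move let the fingers close. It gives the time, the measured TCP pose, the force and the opening at its end, in the units of the state.
- ctrl.get_obs(): the state, without advancing time (a new reading comes with each control period).
- viewer.snapshot(name): name is "scene" or "side" or "wrist"; returns (picture, depth): 400x640x3 uint8, red, green, blue; 400x640 float32, m along the optical axis (not along the pixel's ray), 0 where there is no reading.
- viewer.calibration(name): a dict with "fx", "fy", "cx", "cy" (pixels), "origin" and "rotation" of the camera in the world. Camera axes: x right, y up, looking along -z (the intrinsics and any distortion apply to the point x, -y, -z); pixel columns grow to the right and rows downward; lengths in m; the calibration is good to about 2 mm. A picture is of the moment at which its call begins: read the wrist's pose just before it. calibration takes no time and is no camera call; for the wrist camera it gives the pose at the moment of the call.
- ctrl.close_job(): hands the job in, once; it reports no verdict.
The state is a dict: "clock": time; "joint_pos": joint angles; "qvel": joint speeds; "tau": joint torques, N m; "tool_pos": TCP position; "orientation": TCP orientation; "force": force on the tool from outside, world axes, zero at the start; "moment": the same for the moment, N m; "opening": finger opening in m.
Only numpy, scipy, OpenCV 4.12 (cv2) and the standard library are available. Lean on these libraries where they do the work, as an engineer would, in place of code of your own. Each camera call takes 0.05 s, during which the arm holds its last target. There are 200 camera calls.

TASK

Slide the spatula under the orange pallet that stands on the wooden dock with the red car on it, lift it out beneath the crates, and set it down squarely on the aluminium deck of the green wagon. Then push the deck in, away from you, until its spring catch engages, and put the spatula back on its plywood block, blade on the block and pointing away from you. The red car must stay parked on its pallet, the gripper must touch neither pallet nor car, and the other things on the table stay where they are.

Things in the scene. Friction and masses are not known exactly. Their poses are not given: they have to be found in the camera images.
- spatula: Spatula, 160 g. Origin: under the blade's heel, mid-width; +x to the blade's tip, z up. Steel blade x 0 to 95, 60 wide, 3 mm thick. At the heel an upright plate (x -6 to 0, 40 wide, 50 tall). Behind it a level black handle, x -65 to -5, 24 wide (y), 20 tall, centre line 40 mm above the blade's underside, free below. Starts level, blade on the plywood block.
- spatula_grip (a point): Middle of the place to grip on the spatula's handle (52 mm behind the heel, 40 mm above the blade's underside); axes as the spatula's.
- rest: Fixed plywood block 130 (x) x 100 (y) x 85 mm tall on which the spatula's blade lies; origin at the centre of its underside. The spatula starts with its origin (heel) 45 mm on the -x side of the block's centre, axes nearly parallel.
- dock: Fixed wooden dock; origin on the table below the pallet's nominal place, +x into the dock, entrance at -x. Flat top 85 mm above the table, x -105 to 70, 180 mm wide. Backstop face at x 59.5, 12 mm tall. Side curbs: inner faces y +-64, x -45 to 60, 14 mm tall.
- gantry (a point): Lower front edge, mid-width, of the grey crate gantry over the dock's entrance (dock x -101, 195 mm above the table; axes as the dock's). It is solid from there up to 323 mm, back to dock x -51, 190 mm wide, on posts at dock x -88 to -56 (inner faces y +-76). An upright gripper on the spatula's handle strikes it: lean the tool back about 35 degrees.
- pallet: Loose flat orange pallet 116 (x) x 110 (y) mm, 5 mm thick, about 70 g. Origin: centre of its flat underside, which lies on the dock top; x about as the dock's. From x -34 to the front edge at x -59 it turns up as a lip whose underside is 7 mm up at the edge, so a blade sliding on the dock gets under. Rear edge x 57.5. 4 mm ribs on top hold the car's wheels.
- car: Loose red toy car 80 x 42 x 33 mm, about 50 g, wheels do not turn; origin on the ground under its centre, its nose to +x. It stands on the pallet with its origin 5 mm ahead (+x) of the pallet's origin and 5 mm above it.
- wagon: Fixed green car transporter; origin on the table below the seat of the deck when pushed home; +x points to its rear where two toy cars are fixed (x 123 to 210, up to 145 mm tall). It is entered from -x. Side walls at y +-77 to +-85 mm, 101 mm tall, x -100 to +210.
- deck (a joint): Travel (m) of the wagon's aluminium deck towards the wagon's +x. It starts between 0 and 0.012; friction 1 N; from 0.026 a sprung catch resists with about 5 N, past 0.034 it pulls the deck in and holds it home at 0.040, its end stop.
- deck_seat (a point): Where the pallet's origin belongs on the sliding deck (moves with it), 100 mm above the table; axes as the wagon's. Level with it are two support ribs along x (y +-40 to +-58, x -62 to 62); between them is a 16 mm deep channel for the blade. Curbs at y +-64 stand 10 mm above the ribs, x -38 to 62. End stop face at x 59.5, 12 mm above the ribs; front open.
- cone: Loose orange traffic cone, 56 mm across, 65 mm tall. Leave it.
- car_white: Loose white toy car, 80 x 42 x 33 mm. Leave it.
- tyre: Loose black tyre, 64 mm across, 22 mm thick, lying flat. Leave it.
- chock: Loose dark wooden block 70 x 40 x 30 mm. Leave it.
- crate: Loose grey open crate 160 x 120 x 70 mm. Leave it.
- oil: Loose blue can, 50 mm across, 110 mm tall. Leave it.
Things that resemble listed ones, but are neither listed nor needed, are in the scene too. What is shaped like the rest but pink is not meant.

How it is judged:
By the outcome, as a careful person would: the job done as asked, in the order asked, and still so for the second after the job is handed in, with the robot touching nothing.
It also fails if it takes over 66 s, if anything falls off the work surface, if the arm or the gripper's body presses on something with over 40 N, if the wrist force passes 120 N, or if a joint passes its speed limit or range.

## Working session

There is one attempt and no reset: what is moved stays moved. The work goes in short steps, Python scripts to look and compute and a tool call to move; the robot and the scene stay as the last step left them, time stands still between calls to the robot, and variables do not carry over. Pictures are saved under pics/ and viewed, on a budget of 10 in all, crops included, one or two more only if the job needs it, and the job is handed in when it is done.

Besides the shell and the picture viewer there is one more tool, called after "Emit:" as a command line: name --pt "numbers of a row" for each row, then --argument value for the rest. servo_tool: Moves the arm, as the interface text tells. Its arguments: {"type":"object","properties":{"rows":{"type":"array","items":{"type":"array","items":{"type":"number"}}},"fingers":{"type":"number"}},"required":["rows"]}

```bash
ls; mkdir -p pics
python3 - <<'E'
from plant import ctrl, viewer
import cv2,numpy as np
o=ctrl.get_obs();print(o)
for n in ("scene","side"):
    c=viewer.calibration(n);print(n,c)
    p,d=viewer.snapshot(n);cv2.imwrite(f"pics/{n}0.png",p[:,:,::-1]);np.savez(f"{n}0.npz",p=p,d=d)
E
```

```text
pics
{'clock': 0.0, 'joint_pos': array([-5.08725065e+01,  2.05910235e+01,  6.34443770e-01, -2.14131365e-02,
       -7.01359110e+01, -1.65061610e+01]), 'qvel': array([ 0.11123707, -0.00373721,  0.07920416,  0.03299986,  0.07050651,
        0.02029273]), 'tau': array([ 4.46336317e-04, -5.82717705e+01,  2.93055207e+01,  6.99754760e+00,
        6.86664323e-03, -1.55706061e-04]), 'tool_pos': array([ 0.25941839, -0.62262967,  0.22562836]), 'orientation': array([ 1.79905601e+02, -6.98081978e-03, -1.57385954e+02]), 'force': array([-0.06787899,  0.67386882,  0.29007674]), 'moment': array([-0.00487747,  0.0143795 ,  0.0074148 ]), 'opening': 0.0873823489281838}
scene {'fx': 451.6856461784044, 'fy': 451.6856461784044, 'cx': 328.1769357418801, 'cy': 205.01051967984506, 'origin': array([ 1.19600969, -0.36608861,  1.34630631]), 'rotation': array([34.30089005, -0.5130608 , 66.54071653])}
side {'fx': 410.00904152745784, 'fy': 410.00904152745784, 'cx': 318.60812027456086, 'cy': 205.18042681197863, 'origin': array([0.40860821, 0.93219752, 1.17282978]), 'rotation': array([  42.05643772,   -0.56584382, -177.15362688])}
```

View pics/scene0.png

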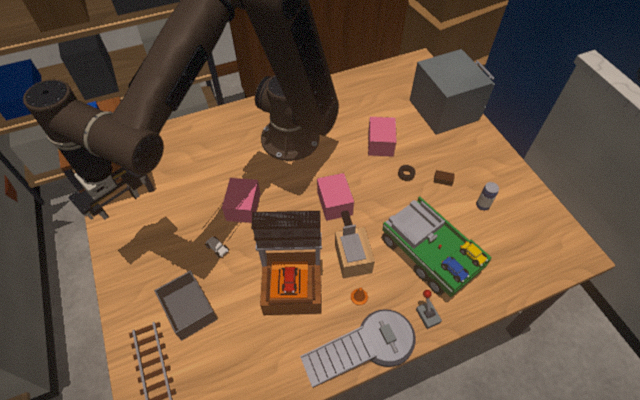

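View pics/side0.png

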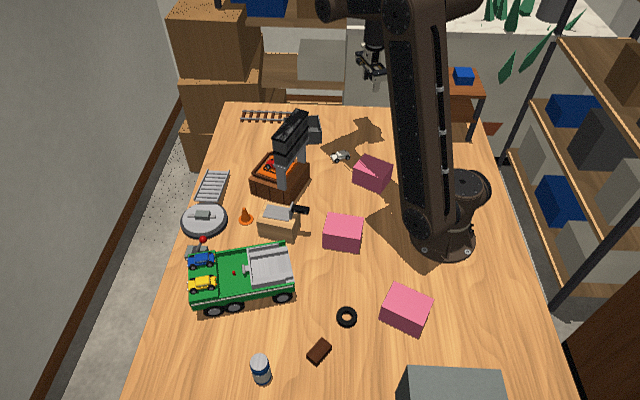

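The scene view shows: the dock with gantry at about (288,262), with the orange pallet and red car at (290,282); the spatula on its block at (352,250); the green wagon at (435,245), entered from its robot side; and pink decoy blocks. The side view agrees.

```bash
cat > h.py <<'E'
import numpy as np,cv2
from scipy.spatial.transform import Rotation as R
def cloud(d,c):
    v,u=np.mgrid[:400,:640]
    P=np.stack([(u-c['cx'])/c['fx']*d,-(v-c['cy'])/c['fy']*d,-d],-1)
    P=P@R.from_euler('xyz',c['rotation'],degrees=True).as_matrix().T+c['origin']
    P[d<=0]=np.nan
    return P
def rect(xy):
    (x,y),(w,h),a=cv2.minAreaRect((xy*1000).astype(np.float32))
    if w<h: w,h,a=h,w,a+90
    return np.round([x,y,w,h,(a+90)%180-90],1)
def trim(xy,q=1):   # keep largest blob
    return xy
E
cat > m.py <<'E'
from h import *
from plant import viewer
for n in ("scene","side"):
    f=np.load(f"{n}0.npz");p,d=f['p'],f['d'];P=cloud(d,viewer.calibration(n))
    hsv=cv2.cvtColor(p,cv2.COLOR_RGB2HSV);H,S,V=[hsv[...,i].astype(int) for i in range(3)]
    z=P[...,2];near=(P[...,0]>.2)&(P[...,0]<1.1)&(abs(P[...,1])<.5)
    print(n,'table z',np.nanmedian(z[(z<.02)&near]))
    def rep(name,m):
        m=cv2.morphologyEx((m&near).astype(np.uint8),cv2.MORPH_OPEN,np.ones((2,2)))
        k,l,s,c=cv2.connectedComponentsWithStats(m)
        for i in np.argsort(-s[1:,4])[:3]+1:
            if s[i,4]>30:
                q=P[l==i];print(name,'px',c[i].round(),'n',s[i,4],rect(q[:,:2]),'z',np.nanpercentile(q[:,2],[5,50,95]).round(3))
    rep('green',(H>45)&(H<75)&(S>150)&(V>50)&(z>.08)&(z<.12))
    rep('alu',(S<40)&(V>110)&(z>.09)&(z<.125))
    rep('steel',(S<60)&(V>90)&(z>.075)&(z<.1))
    rep('orange',(H>3)&(H<16)&(S>190)&(V>140)&(z>.075)&(z<.11))
    rep('red',((H<3)|(H>174))&(S>180)&(V>80)&(z>.09)&(z<.14))
    rep('black',(V<50)&(z>.115)&(z<.15))
    rep('gantry',(z>.3)&(z<.335)&(V<120)&(P[...,0]>.35))
    rep('wood85',(H>8)&(H<25)&(S>50)&(z>.078)&(z<.095))
E
python3 m.py
```

```text
scene table z -0.0017562244590725307
alu px [405. 231.] n 240 [608.7 166.7 123.5  33.6  16.1] z [0.094 0.1   0.112]
alu px [428. 215.] n 206 [580.7 276.2 126.7  50.    7.8] z [0.093 0.099 0.11 ]
alu px [432. 237.] n 53 [661.9 241.2  35.3  22.1 -76.2] z [0.095 0.101 0.108]
steel px [415. 223.] n 813 [507.1 214.3  11.9   0.  -90. ] z [0.078 0.083 0.101]
steel px [354. 248.] n 480 [593.   -6.  100.6  57.3 -13.9] z [0.082 0.086 0.091]
steel px [433. 273.] n 57 [774.6 180.5  93.    8.1  14.9] z [0.086 0.09  0.097]
orange px [290. 282.] n 704 [ 622.5 -231.7  112.1  110.5  -22.1] z [0.084 0.089 0.095]
orange px [282. 282.] n 67 [ 618.  -252.2   71.7   11.6  -20. ] z [0.084 0.09  0.116]
gantry px [287. 222.] n 1355 [ 559.4 -201.   179.4   50.3   68.5] z [0.3   0.321 0.325]
wood85 px [292. 278.] n 2135 [ 615.1 -221.6  180.3  173.4  -23.9] z [0.079 0.087 0.097]
wood85 px [358. 250.] n 593 [574.8  17.8 185.5 103.6 -25.1] z [0.069 0.083 0.088]
side table z -0.0002263008510019482
green px [224. 294.] n 496 [652.5 302.5 314.2  62.8  18.4] z [0.092 0.104 0.114]
green px [204. 272.] n 256 [778.6 266
[... 412 characters left out ...]
4.1 -38.3] z [0.083 0.087 0.093]
steel px [244. 296.] n 88 [650.5 328.5 121.2   5.7  15.7] z [0.078 0.088 0.094]
orange px [268. 174.] n 84 [ 631.9 -176.5  120.2   39.9  -45. ] z [0.084 0.089 0.127]
red px [203. 240.] n 37 [815.7 134.8  21.6  14.1  68.3] z [0.089 0.098 0.104]
black px [301. 210.] n 120 [487.6 -38.8 137.8  52.6  70.8] z [0.001 0.132 0.137]
gantry px [290. 128.] n 676 [ 524.3 -410.8  617.1   87.3   82.7] z [0.295 0.321 0.325]
wood85 px [277. 219.] n 433 [585.3   7.  125.8  98.1 -13.5] z [0.074 0.084 0.088]
wood85 px [296. 175.] n 409 [ 537.8 -233.5  257.8   58.1   70.2] z [0.071 0.084 0.093]
wood85 px [267. 171.] n 210 [ 658.7 -207.5  194.9   73.5  -77.6] z [0.083 0.089 0.113]
```

Emit:
servo_tool --pt "0 0 40 0 0 -3" --pt "0 0 40 0 0 -3" --pt "0 0 40 0 0 -3" --pt "10 10 40 0 0 -3" --pt "15 20 38 0 0 -3"

```text
clock: 0.52
tool_pos: [0.2822, -0.5955, 0.4223]
orientation: [-180.0, -0.0, -172.7]
force: [1.6, -0.6, -0.2]
opening: 0.0875
```

Emit:
servo_tool --pt "17 29 0 0 0 -3" --pt "17 29 0 0 0 -3" --pt "17 29 0 0 0 -3" --pt "17 29 0 0 0 -3" --pt "17 29 0 0 0 -3"

```text
clock: 0.93
tool_pos: [0.3685, -0.4483, 0.4203]
orientation: [180.0, -0.0, 172.5]
force: [0.6, -0.0, 0.2]
opening: 0.0876
```

Emit:
servo_tool --pt "17 29 0 0 0 -3" --pt "17 29 0 0 0 -3" --pt "17 29 0 0 0 -3" --pt "17 29 0 0 0 -3" --pt "17 29 0 0 0 0"

```text
clock: 1.35
tool_pos: [0.4535, -0.3033, 0.4205]
orientation: [180.0, -0.0, 160.4]
force: [-0.2, -0.1, 0.5]
opening: 0.0876
```

Emit:
servo_tool --pt "17 29 0 0 0 0" --pt "17 29 0 0 0 0" --pt "17 29 0 0 0 0" --pt "0 0 0 0 0 0" --pt "0 0 0 0 0 0"

```text
clock: 1.77
tool_pos: [0.5048, -0.2163, 0.42]
orientation: [-180.0, -0.1, 160.8]
force: [0.7, -0.7, -0.2]
opening: 0.0881
```

```bash
cat > snap.py <<'E'
import sys
from h import *
from plant import ctrl,viewer
t=sys.argv[1];o=ctrl.get_obs();c=viewer.calibration('wrist');p,d=viewer.snapshot('wrist')
np.savez(f'{t}.npz',p=p,d=d,c=c,allow_pickle=True);cv2.imwrite(f'pics/{t}.png',p[:,:,::-1])
print(o['clock'],o['joint_pos'].round(2),o['tool_pos'].round(4),o['orientation'].round(1));print(c['origin'].round(3),c['rotation'].round(1),c['fx'])
E
python3 snap.py w1
```

```text
1.7667 [-2.7600e+00  4.9100e+00  4.9000e+00 -2.0000e-02 -9.0060e+01 -1.0644e+02] [ 0.5048 -0.2163  0.42  ] [-1.800e+02 -1.000e-01  1.608e+02]
[ 0.434 -0.191  0.578] [-16.    0.   70.8] 311.24960631414007
```

View pics/w1.png

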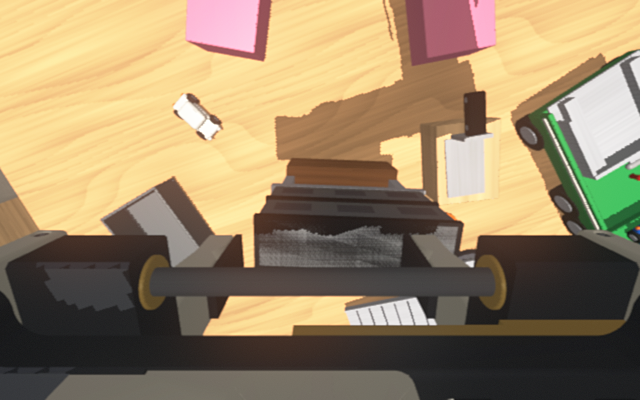

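The wrist picture shows the spatula whole at (467,150), handle to the robot side; the gantry at (350,220); and the wagon partly, at right.

Emit:
servo_tool --pt "11 36 0 0 0 0" --pt "11 36 0 0 0 0" --pt "11 36 0 0 0 0" --pt "11 36 0 0 0 0" --pt "11 36 0 0 0 0"

```text
clock: 2.23
tool_pos: [0.559, -0.0376, 0.4209]
orientation: [180.0, 0.0, 160.5]
force: [0.6, 0.4, 0.6]
opening: 0.0878
```

Emit:
servo_tool --pt "11 36 0 0 0 0" --pt "11 36 0 0 0 0" --pt "11 36 0 0 0 0" --pt "11 36 0 0 0 0" --pt "11 36 0 0 0 0"

```text
clock: 2.65
tool_pos: [0.6145, 0.1425, 0.4208]
orientation: [180.0, 0.0, 160.5]
force: [-0.0, -0.5, 0.1]
opening: 0.0875
```

Emit:
servo_tool --pt "11 36 0 0 0 0" --pt "0 0 0 0 0 0" --pt "0 0 0 0 0 0"

```text
clock: 2.9
tool_pos: [0.6256, 0.1789, 0.4189]
orientation: [-179.9, -0.1, 160.7]
force: [-0.4, -0.2, 1.3]
opening: 0.0875
```

```bash
python3 snap.py w2
```

```text
2.9 [ 3.3090e+01  1.5380e+01  1.7630e+01 -1.0000e-02 -9.2400e+01 -1.4242e+02] [0.6256 0.1789 0.4189] [-1.799e+02 -1.000e-01  1.607e+02]
[0.555 0.205 0.577] [-16.    0.1  70.7] 311.24960631414007
```

View pics/w2.png

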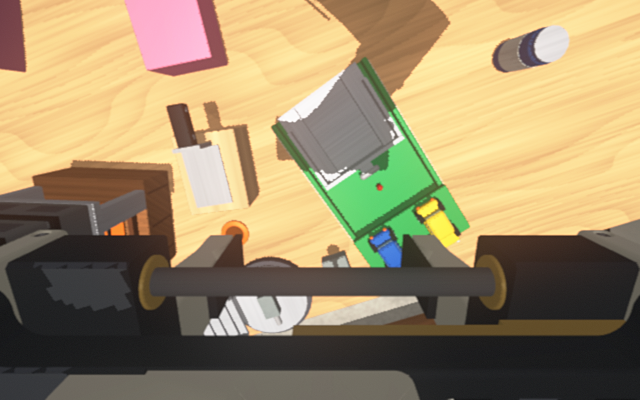

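The w2 picture shows the wagon with its deck at (345,125), the spatula at (200,160), handle end (180,110), and the cone at (235,230).

```bash
cat > m2.py <<'E'
from h import *
def load(n):
    f=np.load(n+'.npz',allow_pickle=True);c=f['c'].item();P=cloud(f['d'],c)
    hsv=cv2.cvtColor(f['p'],cv2.COLOR_RGB2HSV).astype(int);return P,hsv[...,0],hsv[...,1],hsv[...,2]
def rep(name,P,m,k=2,mn=40):
    m=cv2.morphologyEx(m.astype(np.uint8),cv2.MORPH_OPEN,np.ones((2,2)))
    _,l,s,c=cv2.connectedComponentsWithStats(m)
    for i in (np.argsort(-s[1:,4])+1)[:k]:
        if s[i,4]>mn:
            q=P[l==i];print(name,c[i].round(),s[i,4],rect(q[:,:2]),np.percentile(q[:,2],[5,50,95]).round(4))
for n in ('w1','w2'):
    P,H,S,V=load(n);z=P[...,2];ok=(z>-1)&(np.arange(400)[:,None]<235);print(n,'table',np.nanmedian(z[ok&(z<.02)]))
    rep('blade',P,ok&(z>.075)&(z<.1)&(S<50)&(V>100),4)
    rep('black',P,ok&(z>.115)&(z<.15)&(V<90))
    rep('rest',P,ok&(z>.075)&(z<.1)&(P[...,1]>-.09)&(P[...,1]<.09)&(P[...,0]<.68),1)
    rep('green',P,ok&(H>45)&(H<75)&(S>120)&(z>.07)&(z<.115),3)
    rep('dockfront',P,ok&(z>.077)&(z<.1)&(P[...,1]<-.09),2)
P,H,S,V=load('w2')
# wagon frame
g=(H>45)&(H<75)&(S>120)&(P[...,2]>.085)&(P[...,2]<.115)
q=P[g][:,:2]
np.save('green.npy',q)
E
python3 m2.py
```

```text
w1 table 0.00016521520550366597
blade [605. 111.] 4696 [562.8 222.5 143.6 127.2 -56.8] [nan nan nan]
blade [466. 168.] 2099 [591.   -2.7  98.2  62.8 -10.5] [nan nan nan]
blade [571. 174.] 549 [586.7  69.  407.9 117.7  48.4] [nan nan nan]
blade [249.  45.] 105 [ 310.3 -262.5   19.5   18.8   60.7] [nan nan nan]
black [476. 114.] 829 [511.1  20.8  57.2  50.1  -9.6] [nan nan nan]
black [633. 233.] 50 [766.9 207.8  12.    6.9  15.8] [0.1192 0.1264 0.1308]
rest [467. 165.] 4664 [601.7  -7.7 209.5 160.4  77.7] [nan nan nan]
green [609. 194.] 3232 [592.4  83.5 435.1 119.9  49.2] [nan nan nan]
dockfront [224.  24.] 3509 [ 241.5 -292.9  142.4    0.    72.7] [nan nan nan]
dockfront [342. 176.] 2015 [ 545.9 -184.1  201.1   33.4   66.6] [nan nan nan]
w2 table 0.00013679478997252748
blade [339. 126.] 4628 [nan nan  0.  0.  0.] [nan nan nan]
blade [208. 177.] 2138 [592.1  -4.4  96.7  58.9 -10.7] [nan nan nan]
blade [370.  96.] 491 [nan nan  0.  0.  0.] [nan nan nan]
blade [302. 146.] 395 [601.9 160.  122.5  17.1  15.4] [nan nan nan]
rest [170.  33.] 4815 [373.   17.2 137.7  80.9  74.4] [nan nan nan]
green [382. 189.] 4335 [nan nan  0.  0.  0.] [nan nan nan]
green [407. 224.] 726 [709.7 264.9 176.8   3.5  23.7] [nan nan nan]
green [452. 209.] 598 [795.7 360.6 155.   24.4  24.2] [nan nan nan]
dockfront [ 98. 197.] 3270 [597.  -76.2 427.1 130.2  80.1] [nan nan nan]
```

```bash
cat > m3.py <<'E'
from h import *
def load(n):
    f=np.load(n+'.npz',allow_pickle=True);c=f['c'].item();P=cloud(f['d'],c)
    hsv=cv2.cvtColor(f['p'],cv2.COLOR_RGB2HSV).astype(int);return P,hsv[...,0],hsv[...,1],hsv[...,2]
def rep(name,P,m,k=1,mn=40):
    a=cv2.morphologyEx(m.astype(np.uint8),cv2.MORPH_OPEN,np.ones((3,3)))
    _,l,s,c=cv2.connectedComponentsWithStats(a)
    for i in (np.argsort(-s[1:,4])+1)[:k]:
        if s[i,4]>mn:
            q=P[(l==i)&m];print(name,c[i].round(),s[i,4],rect(q[:,:2]),np.percentile(q[:,2],[5,50,95]).round(4))
if __name__=='__main__':
  for n in ('w1','w2'):
    P,H,S,V=load(n);P=np.nan_to_num(P,nan=-9);x,y,z=np.moveaxis(P,-1,0);ok=(z>-1)&(np.arange(400)[:,None]<232);print(n)
    sp=(y>-.09)&(y<.09)&(x<.68)&(x>.43)&ok
    rep('blade',P,sp&(z>.075)&(z<.1)&(S<45)&(V>100))
    rep('handle',P,sp&(z>.115)&(z<.15))
    rep('rest',P,sp&(z>.075)&(z<.1))
    W=ok&(y>.05)&(y<.45)&(x>.42)
    rep('green',P,W&(z>.085)&(z<.13)&(H>45)&(H<75)&(S>120),2)
    rep('wagon',P,W&(z>.06)&(z<.2))
    rep('gantry',P,ok&(z>.27)&(z<.34)&(y<-.05))
    rep('dockfront',P,ok&(z>.077)&(z<.1)&(y<-.09)&(x>.45),2)
  P,H,S,V=load('w2');P=np.nan_to_num(P,nan=-9);W=(P[...,2]>.06)&(P[...,2]<.2)&(P[...,1]>.05)&(P[...,1]<.45)&(P[...,0]>.42)&(np.arange(400)[:,None]<232)
  # walls: local-frame histogram along assumed yaw
  q=P[W];g=((H>45)&(H<75)&(S>120))[W]
  best=None
  for a in np.arange(10,22,.5):
    c,s=np.cos(np.radians(a)),np.sin(np.radians(a));u=-q[g][:,0]*s+q[g][:,1]*c
    h=np.histogram(u,np.arange(0,.3,.003))[0];print(a,h.max(),end='; ')
E
python3 m3.py
```

```text
w1
blade [464. 167.] 2080 [589.7  -4.6  96.1  61.1  -9. ] [0.0866 0.0881 0.0895]
handle [474. 117.] 1142 [510.9   8.3  64.9  40.8 -10.2] [0.1214 0.1346 0.1363]
rest [466. 164.] 4658 [586.5   1.6 130.1 100.9 -12. ] [0.0833 0.0863 0.0892]
green [577. 172.] 697 [653.4 158.3 219.2  16.9  15.4] [0.0989 0.1008 0.1022]
green [626. 224.] 331 [762.3 214.2  53.3  15.3 -74.3] [0.1024 0.1108 0.1134]
wagon [599. 145.] 13288 [643.1 231.9 247.6 169.9  15.5] [0.0687 0.0845 0.1095]
gantry [351. 217.] 5662 [ 535.7 -193.3  184.3   15.4   69.4] [0.2765 0.32   0.3239]
dockfront [341. 175.] 2007 [ 540.9 -195.9  178.1   30.8   68.7] [0.0831 0.0851 0.0868]
w2
blade [207. 176.] 2112 [589.3  -4.7  96.1  60.  -10.2] [0.0866 0.0881 0.0897]
handle [182. 128.] 1051 [511.2   8.6  64.9  40.8 -10.2] [0.1224 0.1348 0.1365]
rest [213. 174.] 4556 [586.9   1.9 130.2 100.8 -11.9] [0.0836 0.0864 0.0892]
green [405. 222.] 631 [764.4 269.3  55.8  50.2 -79.2] [0.1106 0.1119 0.1134]
green [451. 208.] 593 [763.  344.   83.9  24.6  17.3] [0.1106 0.112  0.1134]
wagon [366. 158.] 19075 [673.9 243.9 311.2 174.4  15.5] [0.0792 0.0848 0.114 ]
gantry [ 21. 226.] 491 [ 556.2 -127.5   47.     8.7   57.8] [0.2715 0.2828 0.298 ]
dockfront [ 96. 194.] 3103 [ 569.7 -206.6  181.4   92.1   68.5] [0.0819 0.0852 0.094 ]
10.0 175; 10.5 177; 11.0 198; 11.5 192; 12.0 192; 12.5 195; 13.0 202; 13.5 205; 14.0 218; 14.5 242; 15.0 258; 15.5 271; 16.0 249; 16.5 202; 17.0 200; 17.5 200; 18.0 201; 18.5 200; 19.0 202; 19.5 198; 20.0 201; 20.5 203; 21.0 199; 21.5 205;
```

Emit:
servo_tool --pt "6 -36 0 0 0 0" --pt "6 -36 0 0 0 0" --pt "6 -36 0 0 0 0" --pt "6 -36 0 0 0 0" --pt "6 -36 0 0 0 0"

```text
clock: 3.37
tool_pos: [0.6545, -0.0056, 0.4217]
orientation: [180.0, 0.1, 160.5]
force: [1.0, 0.4, 0.2]
opening: 0.0873
```

Emit:
servo_tool --pt "6 -36 0 0 0 0" --pt "6 -36 0 0 0 0" --pt "6 -36 0 0 0 0" --pt "6 -36 0 0 0 0" --pt "6 -36 0 0 0 0"

```text
clock: 3.78
tool_pos: [0.6839, -0.1858, 0.4218]
orientation: [180.0, 0.1, 160.5]
force: [0.6, 0.8, 0.3]
opening: 0.0878
```

Emit:
servo_tool --pt "6 -36 0 0 0 0" --pt "5 -36 0 0 0 0" --pt "0 0 0 0 0 0" --pt "0 0 0 0 0 0"

```text
clock: 4.12
tool_pos: [0.6947, -0.2581, 0.4201]
orientation: [-180.0, -0.1, 160.3]
force: [-0.3, 0.7, 0.1]
opening: 0.0877
```

```bash
python3 snap.py w3
cat > m4.py <<'E'
from m3 import *
P,H,S,V=load('w3');P=np.nan_to_num(P,nan=-9);x,y,z=np.moveaxis(P,-1,0);ok=(z>-1)&(np.arange(400)[:,None]<240)&(y<-.08)&(x>.45)&(y>-.4)
rep('gantrytop',P,ok&(z>.31)&(z<.34));rep('wood',P,ok&(z>.08)&(z<.1)&(S<235),2)
rep('back',P,ok&(z>.078)&(z<.13))
rep('orange',P,ok&(z>.082)&(z<.1)&(H>2)&(H<16)&(S>200)&(V>120),3);rep('car',P,ok&(z>.1)&(z<.14)&((H<4)|(H>174))&(S>150))
rep('carall',P,ok&(z>.1035)&(z<.14))
E
python3 m4.py
```

```text
4.1167 [-5.3800e+00  2.5170e+01  3.1970e+01  1.0000e-02 -9.6850e+01 -1.0431e+02] [ 0.6947 -0.2581  0.4201] [-1.800e+02 -1.000e-01  1.603e+02]
[ 0.624 -0.232  0.578] [-16.    0.   70.3] 311.24960631414007
gantrytop [334.  20.] 10471 [ 564.8 -204.9  184.8   28.7   68.7] [0.3208 0.323  0.3243]
wood [325. 109.] 8985 [ 626.6 -229.7  180.5  135.4   68.5] [0.0841 0.0898 0.0984]
back [324. 109.] 10907 [ 626.6 -229.7  180.5  135.4   68.5] [0.0842 0.0905 0.1214]
orange [342.  67.] 170 [ 577.2 -185.9   53.8    6.6   67.9] [0.0925 0.0942 0.096 ]
car [323.  92.] 538 [ 603.5 -222.5   40.8   30.2  -23.2] [0.1087 0.1216 0.1241]
carall [323. 107.] 1530 [ 621.9 -230.7   84.4   42.2  -22.1] [0.1073 0.1116 0.1239]
```

View pics/w3.png

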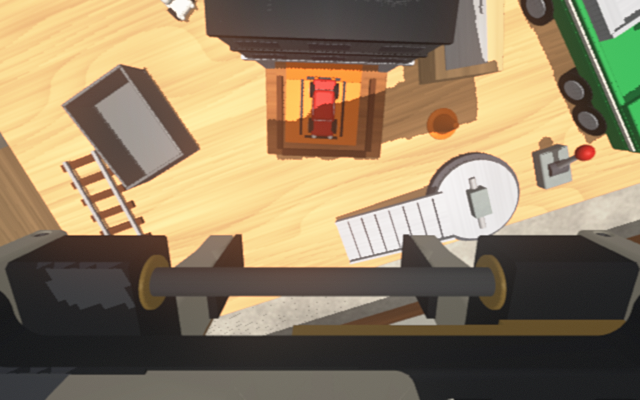

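The picture w3 shows the pallet under the gantry edge at (323,105), car centred at (323,107), and the dock outline from (268,155) to (382,155). The dock origin comes to (624.5, -228.9) with yaw -21.5°, and the pallet to about (617.5, -229.5) with yaw -22°. Next I go to the spatula and lean the tool back.

Emit:
servo_tool --pt "-19.2 27 0 0 0 4.8" --pt "-19.2 27 0 0 0 4.8" --pt "-19.2 27 0 0 0 0" --pt "-19.2 27 0 0 0 0" --pt "-19.2 27 0 0 0 0"

```text
clock: 4.58
tool_pos: [0.5983, -0.1175, 0.4215]
orientation: [180.0, 0.1, 170.3]
force: [0.6, 1.5, 0.7]
opening: 0.0876
```

Emit:
servo_tool --pt "-19.2 27 0 -1.23 -6.89 0" --pt "-19.2 27 0 -1.23 -6.89 0" --pt "-19.2 27 0 -1.23 -6.89 0" --pt "-19.2 27 0 -1.23 -6.89 0" --pt "-19.4 25.5 0 -1.23 -6.89 0"

```text
clock: 5.0
tool_pos: [0.5114, -0.0001, 0.4228]
orientation: [-179.6, 31.8, 170.1]
force: [0.4, 0.1, 0.7]
opening: 0.0877
```

Emit:
servo_tool --pt "0 0 -34 0 0 0" --pt "0 0 -34 0 0 0" --pt "0 0 -34 0 0 0" --pt "0 0 -34 0 0 0" --pt "0 0 -34 0 0 0"

```text
clock: 5.42
tool_pos: [0.5125, 0.0002, 0.2512]
orientation: [-179.5, 31.4, 170.2]
force: [2.0, 0.3, 1.2]
opening: 0.0875
```

Emit:
servo_tool --pt "0 0 0 0 0 0" --pt "0 0 0 0 0 0"

```text
clock: 5.58
tool_pos: [0.5126, -0.0023, 0.2512]
orientation: [-179.1, 31.2, 170.2]
force: [1.0, 0.5, 0.9]
opening: 0.0878
```

```bash
cat > st.py <<'E'
from h import *
from plant import ctrl
o=ctrl.get_obs();M=R.from_euler('xyz',o['orientation'],degrees=True).as_matrix();z=M[:,2];y=M[:,1]
print(o['clock'],o['joint_pos'].round(2),'tcp',(o['tool_pos']*1000).round(1),'F',o['force'].round(1),'M',o['moment'].round(2),'open',round(o['opening']*1000,1))
s=np.sign(y[1]);xa=np.array([y[1],-y[0]])*s
print('yaw',np.degrees(np.arctan2(xa[1],xa[0])).round(2),'lean',np.degrees(np.arctan2(z[:2]@xa,-z[2])).round(2),'roll(y.z)',np.degrees(y[2]*s).round(2))
g=o['tool_pos']*1000-19*z;xh=np.r_[xa,0]/np.linalg.norm(xa)
print('grasp',g.round(1),'heel-if-centred',(g+52*xh-[0,0,40]).round(1))
E
python3 st.py
```

```text
5.5833 [  32.71  -13.83  -55.04   42.24  -32.61 -165.75] tcp [512.6  -2.3 251.2] F [1.  0.5 0.9] M [0.33 1.5  0.02] open 87.8
yaw -10.31 lean 31.22 roll(y.z) -0.8
grasp [ 5.030e+02 -3.000e-01  2.675e+02] heel-if-centred [554.1  -9.6 227.5]
```

```bash
cat > kin.py <<'E'
from h import *
from scipy.optimize import least_squares
import itertools,json
Q=np.array([[-50.8725,20.591,.634,-.021,-70.136,-16.506],[-2.76,4.91,4.9,-.02,-90.06,-106.44],[33.09,15.38,17.63,-.01,-92.4,-142.42],[-5.38,25.17,31.97,.01,-96.85,-104.31],[32.71,-13.83,-55.04,42.24,-32.61,-165.75]])
T=np.array([[259.4,-622.6,225.6],[504.8,-216.3,420],[625.6,178.9,418.9],[694.7,-258.1,420.1],[512.6,-2.3,251.2]])
E=[[179.906,-.007,-157.386],[-180,-.1,160.8],[-179.9,-.1,160.7],[-180,-.1,160.3],[-179.1,31.2,170.2]]
e=lambda a,v:R.from_euler(a,v,degrees=True)
def fk(q,p,s=(1,1,0)):
    d,a,h,L1,Lx,Lz,t=p;s4,s6,o6=s
    B=e('z',q[0]);f=e('y',q[1]-q[2]);W=B*f*e('x',s4*q[3])*e('y',-q[4])
    P=B.apply([a,d,h])+(B*e('y',q[1])).apply([0,0,L1])+(B*f).apply([Lx,0,Lz])+W.apply([t,0,0])
    return P,W*e('x',s6*q[5]+o6)*e('y',90)
lo=np.array([-176.03,-82.01,-58.28,-173.87,-174.79,-173.66]);hi=np.array([176.03,121.73,71.71,95.51,-.11,173.66])
def fit():
    best=None
    for s in itertools.product((1,-1),(1,-1),(0,90,180,270)):
        r=least_squares(lambda p:np.concatenate([fk(q,p,s)[0]-t for q,t in zip(Q,T)]),[-190,0,350,300,300,0,250])
        a=max((fk(q,r.x,s)[1].inv()*e('xyz',E_)).magnitude() for q,E_ in zip(Q,E))
        c=a+abs(r.fun).max()/100
        if best is None or c<best[0]: best=(c,np.degrees(a),abs(r.fun).max(),r.x,s)
    return best
def ik(pos,rot,p,s,seed):
    def F(q):
        P,W=fk(q,p,s);return np.r_[(P-pos),300*(W.inv()*rot).as_rotvec()]
    r=least_squares(F,np.clip(seed,lo+.1,hi-.1),bounds=(lo,hi));return r.x,np.linalg.norm(r.fun)
if __name__=='__main__':
    b=fit();print(b);json.dump([list(b[3]),list(b[4])],open('kin.json','w'))
E
python3 kin.py
```

```text
(np.float64(0.46939797795898214), np.float64(0.0589722247023307), np.float64(46.83687184707006), array([-186.45486562,  163.72571474,  203.6418079 ,  506.69438048,
        326.13909731,   21.1161698 ,  314.06149031]), (-1, -1, 270))
```

```bash
cat > k2.py <<'E'
import kin;from kin import *
s=(-1,-1,270)
def fk2(q,p,s=s):
    d,a,h,L1,Lx,Lz,t,wy,wz=p
    B=e('z',q[0]);f=e('y',q[1]-q[2]);A=f*e('x',s[0]*q[3]);W=A*e('y',-q[4])
    P=[a,d,h]+e('y',q[1]).apply([0,0,L1])+f.apply([Lx,0,Lz])+A.apply([0,wy,0])+W.apply([t,0,wz])
    return B.apply(P),B*W*e('x',s[1]*q[5]+s[2])*e('y',90)
if __name__=='__main__':
  for name,m in {'wy':[1]*8+[0],'wz':[1]*7+[0,1],'all':[1]*9,'wy,no Lz':[1]*5+[0,1,1,0],'wy,a=0':[1,0,1,1,1,1,1,1,0],'nod':[0]+[1]*7+[0]}.items():
    m=np.array(m,bool);x0=np.array([-100,0,250,400,350,0,250,-90,0.])*m
    def F(v):
        p=np.zeros(9);p[m]=v;return np.concatenate([fk2(q,p)[0]-t for q,t in zip(Q,T)])
    r=least_squares(F,x0[m]);print(name,r.x.round(1),abs(r.fun).max().round(2))
E
python3 k2.py
```

```text
wy [-1.000e-01  1.000e-01  1.988e+02  6.015e+02  4.635e+02 -0.000e+00
  3.780e+02 -1.917e+02] 0.08
wz [-191.8 -340.8  595.6  601.4  463.5    0.   774.2  341.6] 0.34
all [-5.000e-01 -6.000e-01  1.996e+02  6.015e+02  4.635e+02 -0.000e+00
  3.788e+02 -1.913e+02  7.000e-01] 0.08
wy,no Lz [-1.000e-01  1.000e-01  1.987e+02  6.015e+02  4.635e+02  3.780e+02
 -1.917e+02] 0.08
wy,a=0 [  -0.   198.8  601.6  463.6   -0.   378.  -191.8] 0.08
nod [   0.   198.8  601.6  463.6   -0.   378.  -191.8] 0.08
```

```bash
cat > reach.py <<'E'
from k2 import *
p=[0,0,198.8,601.6,463.6,0,378,-191.8,0]
base=R.from_matrix(np.diag([-1,1,-1])),R.from_matrix(np.diag([1,-1,-1]))
def pose(g,yaw,lean,flip):
    r=e('z',yaw)*e('y',-lean)*base[flip];return np.array(g)+r.apply([0,0,19]),r
def solve(g,yaw,lean,flip,seeds):
    pos,rot=pose(g,yaw,lean,flip);out=[]
    for s0 in seeds:
        F=lambda q:np.r_[fk2(q,p)[0]-pos,300*(fk2(q,p)[1].inv()*rot).as_rotvec()]
        r=least_squares(F,np.clip(s0,lo+.2,hi-.2),bounds=(lo,hi),max_nfev=60)
        if np.linalg.norm(r.fun)<.5 and not any(np.abs(r.x-x).max()<2 for x in out): out.append(r.x)
    return out
def fr(o,yaw,x,y=0): c,s=np.cos(np.radians(yaw)),np.sin(np.radians(yaw));return o[0]+c*x-s*y,o[1]+s*x+c*y
D=(624.5,-228.9);Wg=(620.9,229.2)
K={'pick':(*fr((543,3.2),-10.1,-52),125,-10.1),'ins':(*fr(D,-22,-120),125,-22),'pre':(*fr(D,-22,-240),125,-22),'out':(*fr(D,-22,-285),150,-22),'outhi':(*fr(D,-22,-285),185,-22),
'wpre':(*fr(Wg,15.5,-148-130),160,15.5),'wpl':(*fr(Wg,15.5,-150),130,15.5),'whome':(*fr(Wg,15.5,-113),130,15.5)}
if __name__=='__main__':
  rng=np.random.default_rng(0)
  for L in (30,35,40):
   for flip in (0,1):
    for k,(x,y,z,a) in K.items():
      seeds=[[np.degrees(np.arctan2(y,x))+30*j,0,-20,q4,-50,q6] for q4 in (45,-30,-120) for q6 in (-100,60) for j in (1,)]
      print(L,flip,k,[s.round(0).astype(int).tolist() for s in solve((x,y,z),a,L,flip,seeds)])
E
time python3 reach.py
```

```text
30 0 pick []
30 0 ins []
30 0 pre []
30 0 out []
30 0 outhi []
30 0 wpre []
30 0 wpl []
30 0 whome []
30 1 pick []
30 1 ins []
30 1 pre []
30 1 out []
30 1 outhi []
30 1 wpre []
30 1 wpl []
30 1 whome []
35 0 pick []
35 0 ins []
35 0 pre []
35 0 out []
35 0 outhi []
35 0 wpre []
35 0 wpl []
35 0 whome []
35 1 pick []
35 1 ins []
35 1 pre []
35 1 out []
35 1 outhi []
35 1 wpre []
35 1 wpl []
35 1 whome []
40 0 pick []
40 0 ins []
40 0 pre []
40 0 out []
40 0 outhi []
40 0 wpre []
40 0 wpl []
40 0 whome []
40 1 pick []
40 1 ins []
40 1 pre []
40 1 out []
40 1 outhi []
40 1 wpre []
40 1 wpl []
40 1 whome []
real	0m16.784s
user	0m16.489s
sys	0m0.100s
```

```bash
cat > t.py <<'E'
from reach import *
P,W=fk2(Q[4],p);print(P,W.as_euler('xyz',degrees=True))
pos,rot=pose((503,-.3,267.5),-10.3,31.2,0);print(pos,rot.as_euler('xyz',degrees=True))
F=lambda q,pos,rot:np.r_[fk2(q,p)[0]-pos,300*(fk2(q,p)[1].inv()*rot).as_rotvec()]
r=least_squares(F,Q[4],bounds=(lo,hi),args=(pos,rot),x_scale=1.0);print(r.x,r.fun,r.nfev)
for k,(x,y,z,a) in K.items():
  for L in (20,30,35):
   for fl in (0,1):
    s=Q[4]+[0,0,5,0,0,180*fl]
    pos,rot=pose((x,y,z),a,L,fl);r=least_squares(F,np.clip(s,lo+1,hi-1),bounds=(lo,hi),args=(pos,rot));print(k,L,fl,r.x.round(1),np.linalg.norm(r.fun).round(1),r.nfev)
E
python3 t.py
```

```text
[512.61543178  -2.29099714 251.29401146] [-179.06928683   31.21499964  170.17510112]
[512.68390145  -2.05986316 251.24807906] [-180.    31.2  169.7]
[  32.37025072  -13.99619067  -54.97683335   41.5646612   -31.9515913
 -165.2128588 ] [ 1.13686838e-13 -8.70414851e-14  1.13686838e-13 -7.49400542e-14
  5.46437895e-14  3.26301486e-13] 5
pick 20 0 [  28.8    0.4  -58.3   37.6  -19.9 -163.1] 3.7 9
pick 20 1 [ 28.8   0.4 -58.3  37.6 -19.9  16.9] 3.7 11
pick 30 0 [  27.2   -1.   -58.3   41.3  -19.2 -164.8] 48.5 11
pick 30 1 [ 27.2  -1.  -58.3  41.3 -19.2  15.2] 48.5 11
pick 35 0 [  26.5   -1.7  -58.3   43.3  -19.  -165.8] 70.8 13
pick 35 1 [ 26.5  -1.7 -58.3  43.3 -19.   14.2] 70.8 13
ins 20 0 [   4.     5.2  -51.8   30.5  -17.2 -143.9] 0.0 9
ins 20 1 [  4.    5.2 -51.8  30.5 -17.2  36.1] 0.0 9
ins 30 0 [  -3.3    2.9  -58.3   50.9   -7.8 -157.6] 33.1 13
ins 30 1 [ -3.3   2.9 -58.3  50.9  -7.8  22.4] 33.1 13
ins 35 0 [  -4.5    2.   -58.3   49.1   -5.7 -154.4] 54.9 18
ins 35 1 [ -4.5   2.  -58.3  49.1  -5.7  25.6] 54.9 17
pre 20 0 [  13.5   -6.5  -58.3   21.2  -25.1 -143.5] 18.9 10
pre 20 1
[... 1335 characters left out ...]

wpl 20 0 [  47.3    1.6  -56.1   35.   -18.3 -153.9] 0.0 9
wpl 20 1 [ 47.3   1.6 -56.1  35.  -18.3  26.1] 0.0 9
wpl 30 0 [  43.8   -0.2  -58.3   42.7  -14.  -157.9] 39.8 11
wpl 30 1 [ 43.8  -0.2 -58.3  42.7 -14.   22.1] 39.8 11
wpl 35 0 [  42.5   -1.1  -58.3   42.6  -12.5 -156.3] 61.8 15
wpl 35 1 [ 42.5  -1.1 -58.3  42.6 -12.5  23.7] 61.8 15
whome 20 0 [  45.2    5.2  -51.3   32.1  -18.6 -149. ] 0.0 9
whome 20 1 [ 45.2   5.2 -51.3  32.1 -18.6  31. ] 0.0 9
whome 30 0 [  37.5    2.9  -58.3   56.5  -10.  -166.2] 32.1 13
whome 30 1 [ 37.5   2.9 -58.3  56.5 -10.   13.8] 32.1 13
whome 35 0 [  36.4    2.2  -58.3   58.1   -9.1 -166.6] 54.5 15
whome 35 1 [ 36.4   2.2 -58.3  58.1  -9.1  13.4] 54.5 12
```

```bash
cat > t2.py <<'E'
from reach import *
import sys
rng=np.random.default_rng(1)
def cost(q,pos,rot):
    P,W=fk2(q,p);return np.r_[P-pos,300*(W.inv()*rot).as_rotvec()]
for k in ('pick','ins','out'):
  x,y,z,a=K[k]
  for L in (35,45,60):
    pos,rot=pose((x,y,z),a,L,0);S=[]
    for i in range(60):
        r=least_squares(cost,rng.uniform(np.maximum(lo,-150),np.minimum(hi,150)),method='lm',args=(pos,rot),max_nfev=300)
        if np.linalg.norm(r.fun)<.5:
            q=(r.x+180)%360-180
            if not any(np.abs((q-u+180)%360-180).max()<2 for u in S):S.append(q)
    for q in S: 
        v=np.maximum(np.maximum(lo-q,q-hi),0);v[5]=0
        if v.sum()<60: print(k,L,q.round(0).astype(int),'viol',v.round(0).astype(int))
E
time python3 t2.py
```

```text
pick 35 [ 152  -97  -67   22 -152  124] viol [ 0 15  9  0  0  0]
pick 35 [-152 -107  -34 -119 -156  -63] viol [ 0 25  0  0  0  0]
pick 35 [ -28   97 -113 -158 -152  124] viol [ 0  0 55  0  0  0]
pick 45 [ -30   93 -103 -153 -147  127] viol [ 0  0 45  0  0  0]
pick 45 [ 150  -93  -77   27 -147  127] viol [ 0 11 19  0  0  0]
pick 45 [-148 -108  -40 -115 -149  -61] viol [ 0 26  0  0  0  0]
pick 60 [ -39   19  -71 -151  -60   90] viol [ 0  0 13  0  0  0]
pick 60 [ 141  -19 -109   29  -60   90] viol [ 0  0 51  0  0  0]
pick 60 [ -39   70  -86 -151 -119  120] viol [ 0  0 28  0  0  0]
pick 60 [ 141  -70  -94   29 -119  120] viol [ 0  0 35  0  0  0]
pick 60 [-140 -112  -49 -111 -134  -60] viol [ 0 30  0  0  0  0]
pick 60 [ 38   9 -49 -71  43 -54] viol [ 0  0  0  0 43  0]
ins 35 [ 136 -107  -66   39 -160  146] viol [ 0 25  8  0  0  0]
ins 35 [-175 -108  -34 -135 -158  -70] viol [ 0 26  0  0  0  0]
ins 35 [ -44  107 -114 -141 -160  146] viol [ 0  0 56  0  0  0]
ins 45 [ -43  109 -105 -131 -160  153] viol [ 0  0 46  0  0  0]
ins 45 [ 137 -109  -75   49 -160  153] viol [ 0 27 17  0  0  0]
ins 45 [-172 -109  -41 -131 -152  -67] viol [ 0 27  0  0  0  0]
ins 60 [ -54   14  -55 -138  -43   74] viol [0 0 0 0 0 0]
ins 60 [ 14  12 -51 -51  40 -66] viol [ 0  0  0  0 41  0]
ins 60 [-167 -113  -51 -128 -141  -65] viol [ 0 31  0  0  0  0]
out 35 [ -85   62 -102 -149  -91  149] viol [ 0  0 43  0  0  0]
out 35 [ 95 -62 -78  31 -91 149] viol [ 0  0 20  0  0  0]
out 45 [ 79 -48 -89  48 -68 142] viol [ 0  0 31  0  0  0]
out 45 [-101   48  -91 -132  -68  142] viol [ 0  0 33  0  0  0]
out 60 [  81  -30 -103   68  -65  109] viol [ 0  0 45  0  0  0]
out 60 [ -99   30  -77 -112  -65  109] viol [ 0  0 19  0  0  0]
out 60 [ -51  -17  -58 -106  -26   33] viol [0 0 0 0 0 0]
out 60 [ 18 -14 -57 -82  34 -32] viol [ 0  0  0  0 34  0]
real	0m13.102s
user	0m13.540s
sys	0m0.080s
```

```bash
cat > t3.py <<'E'
from reach import *
rng=np.random.default_rng(2)
K['wpre']=(*fr(Wg,15.5,-275),165,15.5)
K['rpre']=(*fr((543,3.2),-12,-52),160,-12)
def cost(q,pos,rot):
    P,W=fk2(q,p);return np.r_[P-pos,300*(W.inv()*rot).as_rotvec()]
lo2=lo+[0,0,.3,0,.5,0];hi2=hi-[0,0,0,0,.5,0]
for k,(x,y,z,a) in K.items():
  az=np.degrees(np.arctan2(y,x))
  for L in (10,15,20,25,50,60,70,80):
    pos,rot=pose((x,y,z),a,L,0);S=[]
    for sd in ([az+27,-5,-53,30,-25,-150],[az-40,10,-50,-138,-43,70],[az-40,-10,-50,-110,-30,40],[az,0,-40,-70,-20,0]):
      for i in range(3):
        s=np.array(sd)+rng.normal(0,6,6)
        r=least_squares(cost,np.clip(s,lo2+.1,hi2-.1),bounds=(lo2,hi2),args=(pos,rot),max_nfev=40)
        if np.linalg.norm(r.fun)<1 and not any(np.abs(r.x-u).max()<3 for u in S): S.append(r.x)
    if S: print(k,L,[q.round(0).astype(int).tolist() for q in S])
E
time python3 t3.py
```

```text
pick 10 [[29, 5, -43, 11, -35, -138]]
pick 15 [[30, 2, -51, 22, -27, -149]]
pick 50 [[-23, 0, -53, -138, -15, 58]]
ins 10 [[4, 10, -36, 7, -36, -121]]
ins 15 [[5, 7, -43, 15, -27, -129]]
ins 20 [[4, 5, -52, 30, -17, -144]]
ins 50 [[-23, 3, -37, -98, -1, 8]]
ins 60 [[-54, 14, -55, -138, -43, 74]]
pre 10 [[13, -2, -50, 10, -34, -133]]
pre 15 [[15, -5, -58, 20, -27, -143]]
out 10 [[18, -11, -53, 10, -41, -137]]
outhi 10 [[18, -13, -49, 9, -47, -136]]
outhi 15 [[22, -17, -55, 15, -43, -145]]
wpre 10 [[60, -11, -51, 10, -43, -142]]
wpre 15 [[64, -14, -57, 18, -39, -152]]
wpre 60 [[1, -21, -57, -112, -14, 30]]
wpl 10 [[47, 6, -40, 9, -36, -129]]
wpl 15 [[49, 4, -47, 18, -28, -138]]
wpl 20 [[47, 2, -56, 35, -18, -154]]
wpl 50 [[12, 0, -41, -111, -3, 24]]
whome 10 [[45, 10, -35, 8, -37, -126]]
whome 15 [[46, 7, -42, 16, -28, -134]]
whome 20 [[45, 5, -51, 32, -19, -149]]
whome 50 [[14, 3, -37, -108, -1, 19]]
whome 60 [[-12, 13, -58, -145, -44, 78]]
rpre 10 [[29, 2, -40, 10, -41, -139]]
rpre 15 [[32, 0, -47, 19, -34, -148]]
rpre 20 [[32, -3, -55, 31, -27, -161]]
real	0m14.980s
user	0m15.390s
sys	0m0.076s
```

```bash
cat > t4.py <<'E'
from reach import *
D=(624.5,-228.9);Pl=(617.5,-229.5)
def cost(q,pos,rot):
    P,W=fk2(q,p);return np.r_[P-pos,300*(W.inv()*rot).as_rotvec()]
G=56
path=[('pick',(*fr((543,3.2),-10.1,-G),125),-10.1),('pre',(*fr(Pl,-22,-66-G-112),125),-22),('pre+lift',(*fr(Pl,-22,-66-G-115),165),-22),('ins',(*fr(Pl,-22,-66-G),125),-22),('mid',(*fr(Pl,-22,-66-G-60),135),-22),
('out',(*fr(Pl,-22,-66-G-160),150),-22),('outhi',(*fr(Pl,-22,-66-G-160),175),-22),('turn',(390,60,190),10),('wabove',(*fr(Wg,15.5,-30-66-G),180),15.5),('wpl',(*fr(Wg,15.5,-30-66-G),130),15.5),('whome',(*fr(Wg,15.5,-59-G),130),15.5),('wret',(*fr(Wg,15.5,-59-G-105),130),15.5),('wrethi',(*fr(Wg,15.5,-59-G-105),175),15.5)]
for L in (12,14,16,18):
  s=np.array([30,2,-50,20,-27,-148.])
  for n,g,a in path:
    pos,rot=pose(g,a,L,0)
    s=s.copy();r=least_squares(cost,np.clip(s+[a-15,0,5,0,0,0] if n=='x' else s,lo+.3,hi-.3),bounds=(lo,hi),args=(pos,rot),max_nfev=80)
    print(L,n,np.round(g,0),r.x.round(0).astype(int),np.linalg.norm(r.fun).round(1));s=r.x
E
python3 t4.py
```

```text
12 pick [488.  13. 125.] [  30    3  -47   15  -32 -142] 0.0
12 pre [ 401. -142.  125.] [  13   -4  -53   13  -31 -136] 0.0
12 pre+lift [ 398. -141.  165.] [  14   -8  -49   11  -39 -134] 0.0
12 ins [ 504. -184.  125.] [   4    8  -39   10  -32 -124] 0.0
12 mid [ 449. -161.  135.] [   9    1  -46   11  -33 -129] 0.0
12 out [ 356. -124.  150.] [  20  -13  -55   13  -39 -141] 0.0
12 outhi [ 356. -124.  175.] [  20  -15  -53   12  -44 -140] 0.0
12 turn [390  60 190] [  45  -13  -49   10  -45 -131] 0.0
12 wabove [474. 189. 180.] [  48    1  -38   10  -41 -130] 0.0
12 wpl [474. 189. 130.] [  48    5  -43   12  -33 -132] 0.0
12 whome [510. 198. 130.] [  46    9  -38   11  -33 -129] 0.0
12 wret [409. 170. 130.] [  54   -2  -51   14  -32 -140] 0.0
12 wrethi [409. 170. 175.] [  55   -6  -46   12  -41 -137] 0.0
14 pick [488.  13. 125.] [  31    2  -50   19  -29 -147] 0.0
14 pre [ 401. -142.  125.] [  14   -5  -56   17  -29 -140] 0.0
14 pre+lift [ 398. -141.  165.] [  15   -9  -52   14  -37 -137] 0.0
14 ins [ 504. -184.  125.] [   5    7  -42   13  -29 -128] 0.0
14 mid [ 449. -161.  135.] [   9
[... 1453 characters left out ...]
-143] 10.5
18 pre+lift [ 398. -141.  165.] [  16  -11  -57   21  -32 -145] 0.0
18 ins [ 504. -184.  125.] [   5    5  -49   23  -21 -137] 0.0
18 mid [ 449. -161.  135.] [   9   -2  -55   24  -23 -143] 0.0
18 out [ 356. -124.  150.] [  20  -15  -58   17  -36 -145] 15.9
18 outhi [ 356. -124.  175.] [  23  -19  -58   19  -39 -149] 5.7
18 turn [390  60 190] [  48  -18  -56   18  -39 -141] 0.0
18 wabove [474. 189. 180.] [  50   -2  -46   19  -32 -140] 0.0
18 wpl [474. 189. 130.] [  49    2  -52   27  -22 -147] 0.0
18 whome [510. 198. 130.] [  46    6  -48   24  -23 -142] 0.0
18 wret [409. 170. 130.] [  55   -5  -58   26  -25 -152] 5.3
18 wrethi [409. 170. 175.] [  57   -9  -54   22  -34 -149] 0.0
```

```bash
cat > go.py <<'E'
# usage: go.py gx gy gz yaw lean -> remaining shift (mm) and turn (deg) from measured pose
import sys
from reach import *
from plant import ctrl
o=ctrl.get_obs();v=list(map(float,sys.argv[1:6]))
pos,rot=pose(v[:3],v[3],v[4],0)
w=(rot*R.from_euler('xyz',o['orientation'],degrees=True).inv()).as_rotvec(degrees=True)
print('shift',(pos-o['tool_pos']*1000).round(1),'turn',w.round(2),'q',o['joint_pos'].round(1),'F',o['force'].round(1),'open',round(o['opening']*1000,1),'t',round(o['clock'],2))
E
python3 go.py 488 13 170 -10.1 14
```

```text
shift [-20.1  14.5 -99.7] turn [ 3.83 16.8   0.08] q [  32.7  -13.8  -55.    42.2  -32.6 -165.8] F [1.  0.5 0.9] open 87.8 t 5.58
```

Emit:
servo_tool --pt "-4 3 -14 0.96 4.2 0" --pt "-4 3 -20 0.96 4.2 0" --pt "-4 3 -20 0.96 4.2 0" --pt "-4 3 -20 0.96 4.2 0" --pt "-4 3 -20 0 0 0"

```text
clock: 6.0
tool_pos: [0.4986, 0.0182, 0.1616]
orientation: [179.4, 14.2, 169.8]
force: [1.5, 1.2, 1.0]
opening: 0.0875
```

Emit:
servo_tool --pt "0 0 -6 0 0 0" --pt "0 0 0 0 0 0" --pt "0 0 0 0 0 0"

```text
clock: 6.25
tool_pos: [0.4943, 0.0145, 0.1532]
orientation: [179.8, 14.2, 169.8]
force: [0.1, -0.1, 0.3]
opening: 0.0879
```

```bash
python3 go.py 488 13 125 -10.1 14
```

```text
shift [ -1.8  -2.3 -46.6] turn [-0.14  0.19  0.02] q [  31.4   -1.3  -44.5   15.5  -36.9 -143.2] F [ 0.1 -0.1  0.3] open 87.9 t 6.25
```

Emit:
servo_tool --pt "-0.8 -1.2 -8 0 0.2 0" --pt "-0.8 -1.1 -12 0 0 0" --pt "0 0 -12 0 0 0" --pt "0 0 -10 0 0 0" --pt "0 0 -4 0 0 0"

```text
clock: 6.67
tool_pos: [0.4916, 0.0114, 0.105]
orientation: [179.9, 13.9, 169.8]
force: [-0.4, -0.4, 0.8]
opening: 0.0877
```

Emit:
servo_tool --pt "0 0 0 0 0 0" --pt "0 0 0 0 0 0"

```text
clock: 6.83
tool_pos: [0.4923, 0.0117, 0.106]
orientation: [179.9, 13.9, 169.8]
force: [0.2, -0.0, -0.2]
opening: 0.0872
```

```bash
python3 go.py 488 13 125 -10.1 14
```

```text
shift [0.2 0.5 0.5] turn [-0.12 -0.08  0.08] q [  30.6    2.5  -49.5   18.9  -28.7 -146.6] F [ 0.2 -0.  -0.2] open 87.2 t 6.83
```

Closing on the handle.

Emit:
servo_tool --pt "0 0 0 0 0 0" --pt "0 0 0 0 0 0" --pt "0 0 0 0 0 0" --pt "0 0 0 0 0 0" --pt "0 0 0 0 0 0" --fingers 0

```text
clock: 7.25
tool_pos: [0.4922, 0.0117, 0.1056]
orientation: [179.9, 13.9, 169.8]
force: [-0.6, 0.5, -0.3]
opening: 0.0594
```

Emit:
servo_tool --pt "0 0 0 0 0 0" --pt "0 0 0 0 0 0" --pt "0 0 0 0 0 0" --pt "0 0 0 0 0 0"

```text
clock: 7.58
tool_pos: [0.492, 0.0116, 0.1054]
orientation: [179.9, 13.9, 169.8]
force: [-1.0, 0.3, -0.8]
opening: 0.0333
```

```bash
python3 go.py 488 13 125 -10.1 14
```

```text
shift [0.5 0.6 1.2] turn [-0.11 -0.13  0.1 ] q [  30.6    2.5  -49.5   18.9  -28.6 -146.7] F [-1.   0.3 -0.8] open 33.3 t 7.58
```

Emit:
servo_tool --pt "0 0 0 0 0 0" --pt "0 0 0 0 0 0" --pt "0 0 0 0 0 0" --pt "0 0 0 0 0 0" --pt "0 0 0 0 0 0"

```text
clock: 8.0
tool_pos: [0.492, 0.0116, 0.1054]
orientation: [179.9, 13.9, 169.8]
force: [0.5, 0.9, -0.5]
opening: 0.0237
```

Emit:
servo_tool --pt "0 0 4 0 0 0" --pt "0 0 9 0 0 0" --pt "0 0 12 0 0 0" --pt "0 0 12 0 0 0" --pt "0 0 6 0 0 0"

```text
clock: 8.42
tool_pos: [0.4923, 0.0119, 0.1497]
orientation: [179.9, 13.9, 169.8]
force: [0.3, 1.0, -0.9]
opening: 0.0238
```

Emit:
servo_tool --pt "0 0 0 0 0 0" --pt "0 0 0 0 0 0"

```text
clock: 8.58
tool_pos: [0.4919, 0.0116, 0.1484]
orientation: [179.9, 13.9, 169.8]
force: [-0.0, -0.2, -1.8]
opening: 0.0237
```

```bash
python3 st.py; python3 go.py 400 -142 168 -22 14
```

```text
8.5833 [  31.13   -1.01  -44.89   15.29  -36.52 -142.91] tcp [491.9  11.6 148.4] F [-0.  -0.2 -1.8] M [0.13 1.06 0.02] open 23.7
yaw -10.22 lean 13.87 roll(y.z) 0.11
grasp [487.4  12.4 166.8] heel-if-centred [538.6   3.2 126.8]
shift [ -87.6 -155.4    1.2] turn [ -0.15  -0.09 -11.78] q [  31.1   -1.   -44.9   15.3  -36.5 -142.9] F [-0.  -0.2 -1.8] open 23.7 t 8.58
```

Emit:
servo_tool --pt "-8 0 0 0 0 0" --pt "-16 0 0 0 0 0" --pt "-20 0 0 0 0 0" --pt "-20 0 0 0 0 0" --pt "-18 -3 0 0 0 -0.5"

```text
clock: 9.0
tool_pos: [0.408, 0.0078, 0.1471]
orientation: [-180.0, 13.8, 169.3]
force: [-1.3, -0.0, -1.3]
opening: 0.0235
```

Emit:
servo_tool --pt "-12 -8 0 0 0 -1.3" --pt "-6 -14 0 0 0 -1.3" --pt "0 -16 0 0 0 -1.3" --pt "0 -18 0 0 0 -1.3" --pt "0 -18 0 0 0 -1.3"

```text
clock: 9.42
tool_pos: [0.3913, -0.0664, 0.148]
orientation: [179.9, 13.8, 162.8]
force: [0.0, -0.2, -1.6]
opening: 0.0239
```

Emit:
servo_tool --pt "0 -18 0 0 0 -1.3" --pt "0 -18 0 0 0 -1.3" --pt "0 -18 0 0 0 -1.1" --pt "5 -14 0 0 0 -1.1" --pt "3 -8 0 0 0 0"

```text
clock: 9.83
tool_pos: [0.3993, -0.1432, 0.1477]
orientation: [180.0, 13.8, 157.8]
force: [0.4, -0.6, -1.3]
opening: 0.0236
```

Emit:
servo_tool --pt "0 0 0 0 0 0" --pt "0 0 0 0 0 0"

```text
clock: 10.0
tool_pos: [0.3992, -0.1422, 0.1477]
orientation: [180.0, 13.8, 157.9]
force: [-0.5, -0.1, -1.3]
opening: 0.0237
```

```bash
cat > spat.py <<'E'
from h import *
from plant import viewer,ctrl
import sys
n=sys.argv[1];c=viewer.calibration(n);p,d=viewer.snapshot(n);P=np.nan_to_num(cloud(d,c),nan=-9)
cv2.imwrite(f'pics/{sys.argv[2]}.png',p[:,:,::-1]);np.savez(sys.argv[2]+'.npz',p=p,d=d,c=c)
E
python3 st.py; python3 go.py 400 -142 125 -22 14;python3 spat.py side s1
```

```text
10.0 [  14.98   -9.28  -51.43   13.6   -37.55 -137.18] tcp [ 399.2 -142.2  147.7] F [-0.5 -0.1 -1.3] M [ 0.39  0.94 -0.  ] open 23.7
yaw -22.14 lean 13.78 roll(y.z) 0.04
grasp [ 395.  -140.5  166.2] heel-if-centred [ 443.2 -160.1  126.2]
shift [  5.   -1.5 -41.1] turn [-0.12 -0.19  0.14] q [  15.    -9.3  -51.4   13.6  -37.6 -137.2] F [-0.5 -0.1 -1.3] open 23.7 t 10.0
```

```bash
python3 - <<'E'
import cv2
a=cv2.imread('pics/s1.png')[110:230,230:400];cv2.imwrite('pics/s1c.png',cv2.resize(a,None,fx=4.4,fy=4.4,interpolation=cv2.INTER_CUBIC))
E
cat > bl.py <<'E'
from h import *
f=np.load('s1.npz',allow_pickle=True);P=np.nan_to_num(cloud(f['d'],f['c'].item()),nan=-9)
heel=np.array([447.0,-161.7]);c,s=np.cos(np.radians(-22.1)),np.sin(np.radians(-22.1))
X=(P[...,0]-heel[0])*c+(P[...,1]-heel[1])*s;Y=-(P[...,0]-heel[0])*s+(P[...,1]-heel[1])*c;Z=P[...,2]*1
X=(P[...,0]*1000-heel[0])*c+(P[...,1]*1000-heel[1])*s;Y=-(P[...,0]*1000-heel[0])*s+(P[...,1]*1000-heel[1])*c;Z=P[...,2]*1000
m=(X>-5)&(X<130)&(abs(Y)<45)&(Z>110)&(Z<150)
print(m.sum(),'X',np.percentile(X[m],[1,5,50,95,99]).round(1),'Y',np.percentile(Y[m],[1,5,95,99]).round(1))
k=m&(X>5)&(X<70)&(abs(Y)<28)
A=np.c_[X[k],Y[k],np.ones(k.sum())];w=np.linalg.lstsq(A,Z[k],rcond=None)[0];print('slope deg x,y',np.degrees(w[:2]).round(2),'z at heel',w[2].round(1),k.sum(), np.std(A@w-Z[k]))
print(rect(np.c_[X[m],Y[m]]/1000))
E
python3 bl.py
```

```text
273 X [-0.7  6.5 50.1 88.9 94. ] Y [-29.  -25.   30.9  32.2]
slope deg x,y [0.16 0.93] z at heel 129.1 164 2.111165680956955
[ 45.7   2.  102.1  63.3  -3.3]
```

View pics/s1c.png

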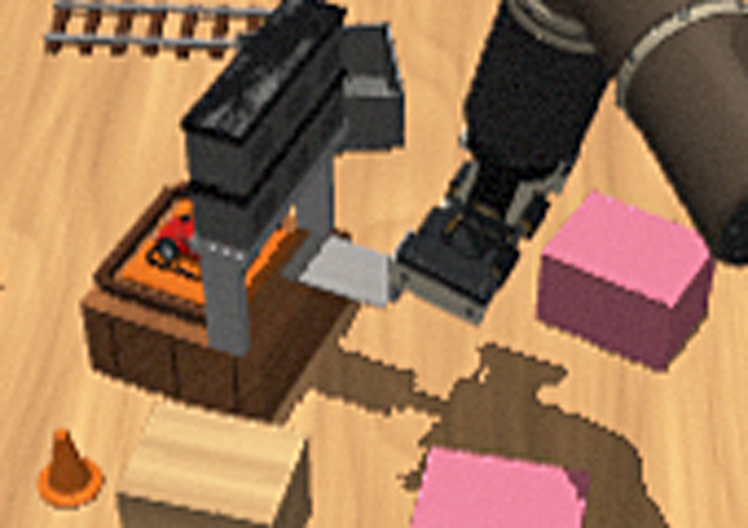

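The crop shows the blade level in the hand, pointing under the gantry at (345,270). The depth check gives slope 0.2° and the heel where expected. Lowering onto the dock.

Emit:
servo_tool --pt "0 0.5 -8 0 -0.1 0.1" --pt "0 0.5 -12 0 -0.1 0" --pt "0 0 -12 0 0 0" --pt "0 0 -5 0 0 0" --pt "0 0 0 0 0 0"

```text
clock: 10.47
tool_pos: [0.3989, -0.1403, 0.1102]
orientation: [179.9, 13.9, 158.1]
force: [-0.9, 0.1, -1.9]
opening: 0.0233
```

Emit:
servo_tool --pt "0 0 -1 0 0 0" --pt "0 0 0 0 0 0" --pt "0 0 0 0 0 0"

```text
clock: 10.72
tool_pos: [0.4005, -0.1402, 0.111]
orientation: [179.8, 14.1, 158.1]
force: [-0.0, -0.2, -1.7]
opening: 0.0237
```

Emit:
servo_tool --pt "0 0 -1 0 0 0" --pt "0 0 0 0 0 0" --pt "0 0 0 0 0 0"

```text
clock: 10.97
tool_pos: [0.4001, -0.1404, 0.1096]
orientation: [179.8, 14.1, 158.1]
force: [0.1, -0.3, -1.3]
opening: 0.0237
```

```bash
python3 st.py
```

```text
10.9667 [  14.71   -5.94  -56.21   16.92  -29.33 -140.67] tcp [ 400.1 -140.4  109.6] F [ 0.1 -0.3 -1.3] M [ 0.26  0.97 -0.06] open 23.7
yaw -21.9 lean 14.06 roll(y.z) 0.17
grasp [ 395.8 -138.7  128. ] heel-if-centred [ 444.1 -158.1   88. ]
```

Emit:
servo_tool --pt "0 0 -1.5 0 0 0" --pt "0 0 -1 0 0 0" --pt "0 0 0 0 0 0" --pt "0 0 0 0 0 0"

```text
clock: 11.3
tool_pos: [0.3999, -0.1404, 0.1067]
orientation: [179.8, 14.0, 158.1]
force: [0.4, 0.5, -1.5]
opening: 0.0237
```

Emit:
servo_tool --pt "0 0 -1 0 0 0" --pt "0 0 0 0 0 0" --pt "0 0 0 0 0 0"

```text
clock: 11.55
tool_pos: [0.4, -0.1404, 0.1058]
orientation: [179.8, 14.0, 158.1]
force: [-0.0, -0.1, -2.0]
opening: 0.0238
```

Emit:
servo_tool --pt "0 0 -0.7 0 0 0" --pt "0 0 0 0 0 0" --pt "0 0 0 0 0 0"

```text
clock: 11.8
tool_pos: [0.4001, -0.1404, 0.1052]
orientation: [179.8, 14.0, 158.1]
force: [-0.9, -0.2, -1.1]
opening: 0.0244
```

```bash
python3 st.py
```

```text
11.8 [  14.62   -5.49  -56.74   17.41  -28.39 -141.14] tcp [ 400.1 -140.4  105.2] F [-0.9 -0.2 -1.1] M [0.32 0.89 0.02] open 24.4
yaw -21.9 lean 14.05 roll(y.z) 0.16
grasp [ 395.8 -138.7  123.7] heel-if-centred [ 444.1 -158.1   83.7]
```

Emit:
servo_tool --pt "4.6 -2.2 0 0 0 0" --pt "9.2 -4 0 0 0 0" --pt "9.2 -4 0 0 0 0" --pt "9.2 -4 0 0 0 0" --pt "5 -2.2 0 0 0 0"

```text
clock: 12.22
tool_pos: [0.4391, -0.1573, 0.1052]
orientation: [179.8, 14.1, 158.0]
force: [-0.9, 0.7, -0.5]
opening: 0.0239
```

Emit:
servo_tool --pt "6 -2.5 0 0 0 0" --pt "6 -2.5 0 0 0 0" --pt "6 -2.5 0 0 0 0" --pt "6 -2.5 0 0 0 0" --pt "0 0 0 0 0 0"

```text
clock: 12.63
tool_pos: [0.4626, -0.1671, 0.1053]
orientation: [179.8, 14.1, 158.1]
force: [1.2, -0.2, -0.7]
opening: 0.0239
```

```bash
python3 st.py
```

```text
12.6333 [   8.08    2.19  -48.56   14.84  -27.71 -132.47] tcp [ 462.6 -167.1  105.3] F [ 1.2 -0.2 -0.7] M [0.21 0.58 0.04] open 23.9
yaw -21.9 lean 14.07 roll(y.z) 0.16
grasp [ 458.3 -165.4  123.7] heel-if-centred [ 506.5 -184.8   83.7]
```

Emit:
servo_tool --pt "6 -2.4 0 0 0 0" --pt "6 -2.4 0 0 0 0" --pt "6 -2.4 0 0 0 0" --pt "6 -2.4 0 0 0 0" --pt "0 0 0 0 0 0"

```text
clock: 13.05
tool_pos: [0.4867, -0.1766, 0.1054]
orientation: [179.8, 14.1, 158.1]
force: [1.3, -0.4, -0.5]
opening: 0.0241
```

Emit:
servo_tool --pt "5 -2 0 0 0 0" --pt "5 -2 0 0 0 0" --pt "4.5 -1.8 0 0 0 0" --pt "4 -1.6 0 0 0 0" --pt "0 0 0 0 0 0"

```text
clock: 13.47
tool_pos: [0.5042, -0.184, 0.1053]
orientation: [179.8, 14.0, 158.1]
force: [0.4, -2.5, -0.1]
opening: 0.0238
```

```bash
python3 st.py; python3 spat.py scene c1; python3 spat.py side s2
python3 - <<'E'
import cv2,numpy as np
a=cv2.imread('pics/c1.png')[195:325,230:400];b=cv2.imread('pics/s2.png')[110:240,230:400]
cv2.imwrite('pics/ab.png',cv2.resize(np.hstack([a,b]),None,fx=2.35,fy=2.35,interpolation=cv2.INTER_CUBIC))
E
```

```text
13.4667 [   5.03    6.66  -42.82   13.04  -28.5  -127.78] tcp [ 504.2 -184.   105.3] F [ 0.4 -2.5 -0.1] M [-0.34  0.67 -0.13] open 23.8
yaw -21.91 lean 14.05 roll(y.z) 0.15
grasp [ 499.9 -182.4  123.7] heel-if-centred [ 548.2 -201.8   83.7]
```

View pics/ab.png

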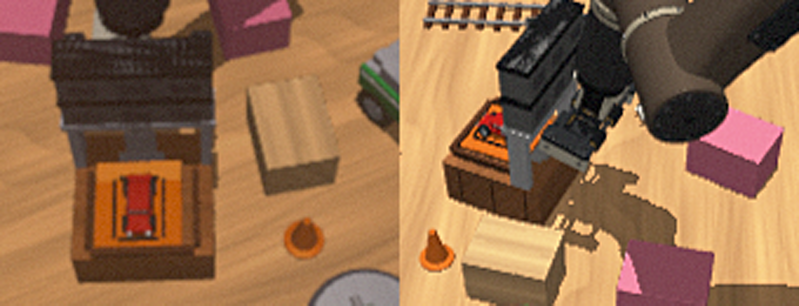

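Emit:
servo_tool --pt "0 0 0 0 0 0" --pt "0 0 0 0 0 0"

```text
clock: 13.73
tool_pos: [0.504, -0.1837, 0.1053]
orientation: [179.8, 14.1, 158.1]
force: [0.9, -0.9, -0.2]
opening: 0.0239
```

```bash
python3 st.py
```

```text
13.7333 [   5.07    6.62  -42.88   13.05  -28.45 -127.82] tcp [ 504.  -183.7  105.3] F [ 0.9 -0.9 -0.2] M [-0.08  0.5  -0.04] open 23.9
yaw -21.89 lean 14.08 roll(y.z) 0.18
grasp [ 499.7 -182.   123.8] heel-if-centred [ 548.  -201.4   83.8]
```

Emit:
servo_tool --pt "2.8 -1.1 0 0 0 0" --pt "0 0 0.8 0 0 0" --pt "0 0 1.2 0 0 0" --pt "0 0 1.5 0 0 0" --pt "0 0 1.5 0 0 0"

```text
clock: 14.15
tool_pos: [0.506, -0.1848, 0.1098]
orientation: [179.9, 14.0, 158.1]
force: [-0.5, 0.1, -2.5]
opening: 0.0236
```

Emit:
servo_tool --pt "0 0 1.5 0 0 0" --pt "0 0 1.5 0 0 0" --pt "0 0 1 0 0 0" --pt "0 0 0 0 0 0" --pt "0 0 0 0 0 0"

```text
clock: 14.57
tool_pos: [0.5065, -0.1849, 0.1142]
orientation: [179.8, 14.0, 158.0]
force: [-0.1, 0.0, -3.4]
opening: 0.0239
```

```bash
python3 st.py
cat > pal.py <<'E'
from h import *
from plant import viewer
import sys
c=viewer.calibration('scene');p,d=viewer.snapshot('scene');P=np.nan_to_num(cloud(d,c),nan=-9)
np.savez('last.npz',p=p,d=d,c=c);cv2.imwrite(f'pics/{sys.argv[1]}.png',p[:,:,::-1])
hsv=cv2.cvtColor(p,cv2.COLOR_RGB2HSV).astype(int);H,S,V=[hsv[...,i] for i in range(3)]
b=(P[...,2]>.06)&(P[...,0]<.72)&(abs(P[...,1])<.4)
for n,m in (('orange',(H>3)&(H<17)&(S>190)&(V>140)),('red',((H<3)|(H>174))&(S>150)&(V>60)),):
    m=(b&m).astype(np.uint8);_,l,s,ce=cv2.connectedComponentsWithStats(cv2.morphologyEx(m,cv2.MORPH_CLOSE,np.ones((3,3))))
    i=1+np.argmax(s[1:,4]);k=(l==i)&(m>0);q=P[k];A=np.c_[q[:,:2]-q[:,:2].mean(0),np.ones(len(q))];w=np.linalg.lstsq(A,q[:,2],rcond=None)[0]
    print(n,ce[i].round(),k.sum(),rect(q[:,:2]),'z',np.percentile(q[:,2],[5,50,95]).round(4),'slope',np.degrees(w[:2]).round(1))
E
python3 pal.py p1
```

```text
14.5667 [   4.95    6.16  -41.64   12.33  -30.12 -126.9 ] tcp [ 506.5 -184.9  114.2] F [-0.1  0.  -3.4] M [ 0.46  1.23 -0.02] open 23.9
yaw -21.91 lean 14.05 roll(y.z) 0.17
grasp [ 502.2 -183.2  132.7] heel-if-centred [ 550.5 -202.6   92.7]
orange [288. 280.] 913 [ 620.  -234.1  127.8  113.6  -20. ] z [0.0943 0.1001 0.1107] slope [-2.2  1.3]
red [288. 275.] 36 [ 623.1 -232.9   52.9   27.   -21.7] z [0.1187 0.1297 0.1344] slope [14.2  2.6]
```

Force shows the load (-3.4 N), so the pallet is lifted. Pulling out slowly.

Emit:
servo_tool --pt "-2 0.8 0 0 0 0" --pt "-4.6 1.9 0 0 0 0" --pt "-7 2.8 0 0 0 0" --pt "-9.3 3.7 0 0 0 0" --pt "-9.3 3.7 0 0 0 0"

```text
clock: 15.03
tool_pos: [0.473, -0.1717, 0.114]
orientation: [179.8, 14.0, 158.0]
force: [-0.4, -0.0, -2.3]
opening: 0.0239
```

Emit:
servo_tool --pt "-9.3 3.7 0 0 0 0" --pt "-9.3 3.7 1 0 0 0" --pt "-9.3 3.7 2 0 0 0" --pt "-9.3 3.7 3 0 0 0" --pt "-9.3 3.7 4 0 0 0"

```text
clock: 15.45
tool_pos: [0.4267, -0.1532, 0.1244]
orientation: [179.8, 14.0, 158.1]
force: [0.6, -0.5, -3.4]
opening: 0.0239
```

```bash
python3 st.py;python3 pal.py p2
```

```text
15.45 [  11.53   -3.76  -51.03   14.49  -31.68 -135.07] tcp [ 426.7 -153.2  124.4] F [ 0.6 -0.5 -3.4] M [ 0.49  1.18 -0.02] open 23.9
yaw -21.9 lean 14.04 roll(y.z) 0.16
grasp [ 422.4 -151.5  142.8] heel-if-centred [ 470.7 -170.9  102.8]
orange [288. 267.] 218 [ 583.1 -219.9  114.6   40.3   64.6] z [0.1045 0.1085 0.1133] slope [ 3.4 -0.6]
red [290. 261.] 13 [ 581.2 -213.9   21.2   13.    69.5] z [0.1265 0.1289 0.1325] slope [3.6 6.6]
```

Emit:
servo_tool --pt "-9.3 3.7 4 0 0 0" --pt "-9.3 3.7 4 0 0 0" --pt "-9.3 3.7 4 0 0 0" --pt "-9.3 3.7 4 0 0 0" --pt "-9.3 3.7 4 0 0 0"

```text
clock: 15.92
tool_pos: [0.3807, -0.1347, 0.1446]
orientation: [179.8, 14.1, 158.0]
force: [0.7, 0.2, -2.8]
opening: 0.0236
```

Emit:
servo_tool --pt "-9.3 3.7 4 0 0 0" --pt "-8 3.2 4 0 0 0" --pt "-5 2 2 0 0 0" --pt "-2 0.8 0 0 0 0" --pt "0 0 0 0 0 0"

```text
clock: 16.33
tool_pos: [0.357, -0.1249, 0.1545]
orientation: [179.8, 14.1, 158.1]
force: [-0.4, -1.2, -1.8]
opening: 0.0239
```

```bash
python3 st.py; python3 spat.py side s3
python3 - <<'E'
import cv2,numpy as np
b=cv2.imread('pics/s3.png')[90:270,200:440]
cv2.imwrite('pics/s3c.png',cv2.resize(b,None,fx=3.2,fy=3.2,interpolation=cv2.INTER_CUBIC))
E
```

```text
16.3333 [  21.73  -16.74  -55.62   14.42  -41.57 -143.62] tcp [ 357.  -124.9  154.5] F [-0.4 -1.2 -1.8] M [0.45 1.19 0.  ] open 23.9
yaw -21.85 lean 14.1 roll(y.z) 0.22
grasp [ 352.6 -123.3  172.9] heel-if-centred [ 400.9 -142.6  132.9]
```

View pics/s3c.png

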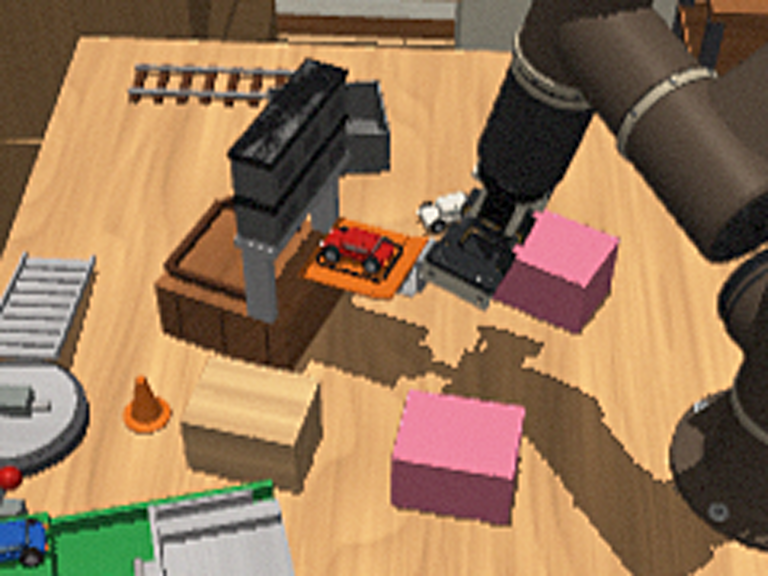

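The crop shows the pallet and car resting on the blade, clear of the gantry's front edge at (345,200). I measure the pallet relative to the hand.

```bash
cat > rel.py <<'E'
from h import *
from plant import ctrl
import sys
f=np.load(sys.argv[1]+'.npz',allow_pickle=True);P=np.nan_to_num(cloud(f['d'],f['c'].item()),nan=-9)*1000
o=ctrl.get_obs();M=R.from_euler('xyz',o['orientation'],degrees=True).as_matrix();y=M[:,1];xh=np.array([y[1],-y[0]]);xh/=np.linalg.norm(xh)
g=o['tool_pos']*1000-19*M[:,2];heel=g[:2]+56*xh
d=P[...,:2]-heel;X=d@xh;Y=d@[-xh[1],xh[0]];Z=P[...,2]-(g[2]-40)
hsv=cv2.cvtColor(f['p'],cv2.COLOR_RGB2HSV).astype(int);H,S,V=[hsv[...,i] for i in range(3)]
b=(X>-20)&(X<150)&(abs(Y)<80)&(Z>-15)&(Z<60)
org=b&(H>3)&(H<17)&(S>180)&(V>120)&(Z<16);red=b&(Z>17)&(Z<50)&(X<130)
for n,k in (('pallet',org),('car',red)):
    q=np.c_[X[k],Y[k]];print(n,k.sum(),rect(q/1000),'X',np.percentile(X[k],[1,99]).round(1),'Y',np.percentile(Y[k],[1,99]).round(1),'Z',np.percentile(Z[k],[5,50,95]).round(1))
k=org&(X>30);A=np.c_[X[k]-80,Y[k],np.ones(k.sum())];w=np.linalg.lstsq(A,Z[k],rcond=None)[0];print('slope',np.degrees(w[:2]).round(2),'z',w[2].round(1))
E
python3 rel.py s3
```

```text
pallet 306 [ 73.3  -0.7 117.  115.6  89.7] X [ 16.8 128. ] Y [-55.7  54.9] Z [ 1.3  6.5 12.8]
car 225 [ 56.3   4.5 126.8  51.1  -2.7] X [ -6.  118.8] Y [-19.1  24.4] Z [19.  27.4 43.9]
slope [-3.24  0.34] z 4.9
```

```bash
cat > deck.py <<'E'
from h import *
import sys
f=np.load(sys.argv[1]+'.npz',allow_pickle=True);P=np.nan_to_num(cloud(f['d'],f['c'].item()),nan=-9)*1000
c,s=np.cos(np.radians(15.5)),np.sin(np.radians(15.5));d=P[...,:2]-[620.9,229.2]
X=d[...,0]*c+d[...,1]*s;Y=-d[...,0]*s+d[...,1]*c;Z=P[...,2]
hsv=cv2.cvtColor(f['p'],cv2.COLOR_RGB2HSV).astype(int);S=hsv[...,1]
b=(X>-150)&(X<110)&(S<70)&(hsv[...,2]>60)
def pr(n,k): print(n,k.sum(),'X',np.percentile(X[k],[1,3,97,99]).round(1),'Y',np.percentile(Y[k],[1,3,97,99]).round(1),'Z',np.median(Z[k]).round(1))
for sg in (1,-1):
    pr(f'rib{sg}',b&(abs(Y*sg-49)<7)&(abs(Z-100)<4)); pr(f'curb{sg}',b&(abs(Y*sg-67)<8)&(abs(Z-110)<4))
pr('stop',b&(abs(Y)<35)&(Z>106)&(Z<118)); pr('chan',b&(abs(Y)<30)&(abs(Z-84)<5))
g=(hsv[...,0]>45)&(hsv[...,0]<75)&(S>120)&(abs(Z-101)<6)&(X>-120)&(X<230)
for sg in (1,-1): pr(f'wall{sg}',g&(abs(Y*sg-81)<10))
k=b&(abs(Z-112)<8)&(X>0);print(np.histogram(X[k&(abs(Y)<60)],np.arange(0,100,4)))
E
python3 deck.py w2
```

```text
rib1 827 X [-97.  -94.8  20.2  23.2] Y [42.1 42.4 55.6 55.9] Z 100.0
curb1 310 X [-72.7 -70.7  28.   29. ] Y [59.9 61.6 68.8 69. ] Z 110.1
rib-1 749 X [-96.9 -94.6  21.1  23.5] Y [-55.8 -55.6 -42.4 -42.1] Z 100.1
curb-1 259 X [-72.  -70.   28.4  29.5] Y [-69.  -68.9 -61.8 -60.2] Z 110.1
stop 232 X [23.6 23.7 44.9 47.6] Y [-34.  -32.2  32.7  34.2] Z 111.9
chan 3259 X [-99.3 -97.1  21.8  24. ] Y [-29.3 -28.1  28.2  29.4] Z 84.1
wall1 191 X [-10.7  -8.3 122.1 123.5] Y [79.6 80.  83.1 83.3] Z 101.2
wall-1 206 X [ -8.5  -5.2 122.8 125.3] Y [-81.4 -81.4 -77.2 -77. ] Z 101.1
(array([  0,   0,   0,   0,   0,  63, 234, 105,   0,   1,   7,  38,  15,
         0,   0,   0,   0,   0,   0,   0,   0,   0,   0,   0]), array([ 0,  4,  8, 12, 16, 20, 24, 28, 32, 36, 40, 44, 48, 52, 56, 60, 64,
       68, 72, 76, 80, 84, 88, 92, 96]))
```

Emit:
servo_tool --pt "0 4 1 0 0 0" --pt "1 8 2 0 0 0" --pt "3 10 2 0 0 0.5" --pt "3 10 2 0 0 1" --pt "3 10 2 0 0 1.3"

```text
clock: 16.8
tool_pos: [0.3673, -0.0828, 0.1631]
orientation: [179.9, 14.0, 160.9]
force: [0.5, 0.2, -3.7]
opening: 0.024
```

Emit:
servo_tool --pt "2.5 11 2 0 0 1.5" --pt "2 11 1 0 0 1.7" --pt "2 11 0 0 0 1.7" --pt "2 11 0 0 0 1.7" --pt "2 11 0 0 0 1.7"

```text
clock: 17.22
tool_pos: [0.3778, -0.0276, 0.166]
orientation: [179.9, 14.0, 169.2]
force: [0.1, -0.3, -1.6]
opening: 0.0235
```

Emit:
servo_tool --pt "2 11 0 0 0 1.7" --pt "2 11 0 0 0 1.7" --pt "2 11 0 0 0 1.7" --pt "2 11 0 0 0 1.7" --pt "2 11 0 0 0 1.7"

```text
clock: 17.63
tool_pos: [0.3878, 0.0277, 0.1661]
orientation: [179.8, 14.0, 177.8]
force: [0.2, -0.8, -2.7]
opening: 0.0239
```

Emit:
servo_tool --pt "2 11 0 0 0 1.7" --pt "2 11 0 0 0 1.7" --pt "3 11 0 0 0 1.7" --pt "4 11 0 0 0 1.7" --pt "5 11 0 0 0 1.7"

```text
clock: 18.05
tool_pos: [0.4039, 0.0829, 0.1662]
orientation: [179.8, 14.1, -173.7]
force: [0.0, -0.6, -2.9]
opening: 0.0237
```

```bash
python3 st.py; python3 go.py 459.2 185.1 190 15.5 16.5
```

```text
18.05 [  48.35  -12.45  -51.09   13.98  -41.56 -141.68] tcp [403.9  82.9 166.2] F [ 0.  -0.6 -2.9] M [-0.19  1.37  0.03] open 23.7
yaw 6.39 lean 14.05 roll(y.z) 0.16
grasp [399.3  82.3 184.6] heel-if-centred [451.   88.1 144.6]
shift [ 60.5 103.6   5.6] turn [ 0.3  -2.44  9.11] q [  48.4  -12.4  -51.1   14.   -41.6 -141.7] F [ 0.  -0.6 -2.9] open 23.7 t 18.05
```

Emit:
servo_tool --pt "6 11 0 0 0 1.5" --pt "6 11 0 0 0 1.3" --pt "6 11 1 0 -0.3 1.1" --pt "6 11 1 0 -0.4 1" --pt "6 11 1 0 -0.4 1"

```text
clock: 18.47
tool_pos: [0.4342, 0.1378, 0.1692]
orientation: [-179.9, 15.1, -167.8]
force: [-0.0, -0.7, -2.3]
opening: 0.0236
```

Emit:
servo_tool --pt "6 11 1 0.1 -0.4 1" --pt "6 10 1 0.1 -0.4 1" --pt "6 9 0 0.1 -0.4 0.8" --pt "6 8 0 0 -0.2 0.4" --pt "4 6 0 0 0 0"

```text
clock: 18.88
tool_pos: [0.4621, 0.1815, 0.1711]
orientation: [-179.9, 16.6, -164.6]
force: [-0.4, 0.2, -3.2]
opening: 0.0241
```

Emit:
servo_tool --pt "2.5 4 0 0 0 0" --pt "0 0 0 0 0 0" --pt "0 0 0 0 0 0"

```text
clock: 19.13
tool_pos: [0.4639, 0.1846, 0.1709]
orientation: [-179.9, 16.5, -164.7]
force: [0.1, -1.0, -3.5]
opening: 0.0238
```

```bash
python3 go.py 459.2 185.1 190 15.5 16.5; python3 spat.py scene c2; python3 rel.py c2;python3 spat.py side s4; python3 rel.py s4
```

```text
shift [0.5 2.  0.9] turn [0.09 0.04 0.23] q [  51.4   -3.5  -45.    16.6  -36.3 -138.5] F [ 0.1 -1.  -3.5] open 23.8 t 19.13
pallet 638 [ 74.8  -2.8 121.1 114.7   0.4] X [ 20.5 134.6] Y [-58.9  51.3] Z [ 5.1 10.  14. ]
car 417 [ 54.2  -8.9 148.4  73.5   9.4] X [-17.2 125.2] Y [-25.9  19.1] Z [19.7 32.2 47.9]
slope [-0.54 -0.44] z 9.6
pallet 646 [ 75.6  -2.1 116.1 114.7  -0.4] X [ 19.1 132.6] Y [-55.1  53.9] Z [ 7.6 11.3 15. ]
car 440 [ 51.7  10.6 143.2 101.9  16.4] X [-18.3 124.5] Y [-27.8  35.4] Z [18.1 31.3 46. ]
slope [-0.38  0.02] z 10.8
```

Emit:
servo_tool --pt "-0.4 1.4 -3 0 0 0" --pt "-0.4 1.3 -6 0 0 0.2" --pt "0 0 -8 0 0 0" --pt "0 0 -8 0 0 0" --pt "0 0 -8 0 0 0"

```text
clock: 19.65
tool_pos: [0.4629, 0.1873, 0.1375]
orientation: [-179.9, 16.5, -164.5]
force: [0.0, -0.2, -2.4]
opening: 0.0238
```

Emit:
servo_tool --pt "0 0 -6 0 0 0" --pt "0 0 -3 0 0 0" --pt "0 0 0 0 0 0" --pt "0 0 0 0 0 0"

```text
clock: 19.98
tool_pos: [0.4632, 0.1874, 0.1292]
orientation: [-179.9, 16.5, -164.5]
force: [-1.4, 0.3, -2.3]
opening: 0.0237
```

```bash
python3 go.py 458 185.8 140 15.5 16.5; python3 spat.py side s5; python3 rel.py s5
python3 - <<'E'
import cv2,numpy as np
b=cv2.imread('pics/s5.png')[200:330,170:370]
cv2.imwrite('pics/s5c.png',cv2.resize(b,None,fx=4,fy=4,interpolation=cv2.INTER_CUBIC))
E
```

```text
shift [-0.  -0.1 -7.4] turn [ 0.08  0.07 -0.  ] q [  51.1   -0.3  -49.7   20.5  -28.5 -142.6] F [-1.4  0.3 -2.3] open 23.7 t 19.98
pallet 666 [ 74.6 -11.  135.3 115.7  89.8] X [ 18. 132.] Y [-64.   53.7] Z [ 5.4  9.6 14.5]
car 400 [ 55.8   0.6 138.1  77.2  18. ] X [-15.2 120.7] Y [-23.2  23.2] Z [19.3 30.4 45.9]
slope [-0.89  0.28] z 9.0
```

View pics/s5c.png

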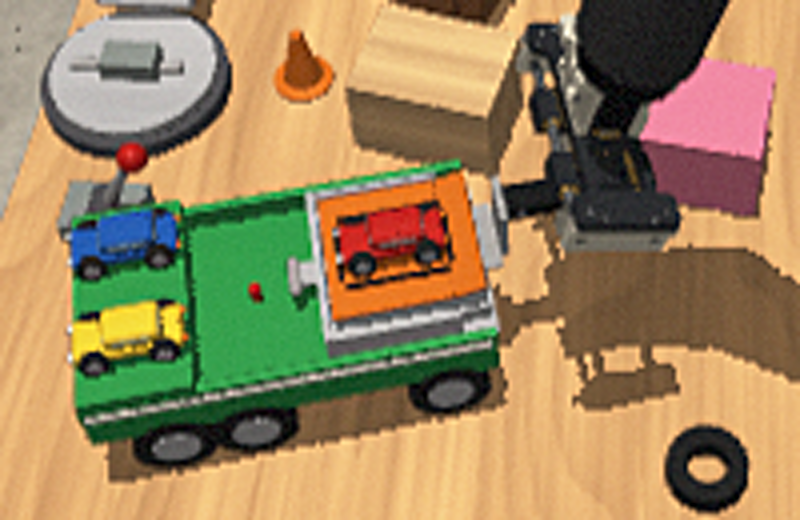

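The crop shows the pallet with the car sitting square over the deck, between the curbs, with the end stop at (318,270). Lowering the rest of the way.

Emit:
servo_tool --pt "0 0 -2 0 0 0" --pt "0 0 -2 0 0 0" --pt "0 0 -2 0 0 0" --pt "0 0 -1.5 0 0 0" --pt "0 0 -1.5 0 0 0"

```text
clock: 20.45
tool_pos: [0.4632, 0.1874, 0.12]
orientation: [-179.9, 16.5, -164.5]
force: [0.0, -0.4, -2.8]
opening: 0.0238
```

Emit:
servo_tool --pt "0 0 -1.5 0 0 0" --pt "0 0 -1.5 0 0 0" --pt "0 0 -1.5 0 0 0" --pt "0 0 -1 0 0 0" --pt "0 0 0 0 0 0"

```text
clock: 20.87
tool_pos: [0.4633, 0.1875, 0.1147]
orientation: [-179.9, 16.6, -164.5]
force: [-0.4, -0.2, -0.7]
opening: 0.0237
```

```bash
python3 st.py; python3 spat.py side s6; python3 rel.py s6
```

```text
20.8667 [  50.69    1.    -51.54   22.53  -25.57 -144.55] tcp [463.3 187.5 114.7] F [-0.4 -0.2 -0.7] M [-0.32  1.15 -0.04] open 23.7
yaw 15.5 lean 16.56 roll(y.z) -0.08
grasp [458.1 186.1 132.9] heel-if-centred [508.2 200.   92.9]
pallet 583 [ 74.8 -11.5 133.5 116.8 -89.5] X [ 18.6 132.4] Y [-63.7  54.4] Z [ 8.2 12.  15.1]
car 493 [ 53.6   3.4 144.9 139.6  -2.5] X [-15.1 122.9] Y [-65.5  69.4] Z [17.6 32.1 46.8]
slope [-0.31  0.72] z 11.7
```

Emit:
servo_tool --pt "0 0 -2 0 0 0" --pt "0 0 -1 0 0 0" --pt "2 0.5 0 0 0 0" --pt "4.8 1.3 0 0 0 0" --pt "4.8 1.3 0 0 0 0"

```text
clock: 21.33
tool_pos: [0.4753, 0.1908, 0.1119]
orientation: [-179.9, 16.6, -164.5]
force: [0.0, -0.2, -1.2]
opening: 0.0238
```

Emit:
servo_tool --pt "2.9 0.8 0 0 0 0" --pt "2.9 0.8 0 0 0 0" --pt "2.9 0.8 0 0 0 0" --pt "2.9 0.8 0 0 0 0" --pt "2.9 0.8 0 0 0 0"

```text
clock: 21.75
tool_pos: [0.4895, 0.1944, 0.1115]
orientation: [-179.9, 16.5, -164.5]
force: [-1.0, 0.4, -1.3]
opening: 0.0238
```

```bash
python3 st.py; python3 spat.py side s7; python3 rel.py s7
```

```text
21.75 [  48.45    4.02  -48.51   21.6   -25.1  -141.57] tcp [489.5 194.4 111.5] F [-1.   0.4 -1.3] M [-0.42  1.57  0.04] open 23.8
yaw 15.49 lean 16.53 roll(y.z) -0.1
grasp [484.3 193.  129.8] heel-if-centred [534.4 206.9  89.8]
pallet 391 [ 57.  -12.1 131.9 117.4 -89.4] X [  5.5 114.7] Y [-65.9  52.2] Z [10.5 14.2 15.8]
car 811 [ 52.5   1.  143.3 141.1 -89.6] X [-12.2 122.2] Y [-68.9  69.4] Z [17.3 22.7 48.1]
slope [-0.23  0.59] z 13.6
```

Emit:
servo_tool --pt "2.9 0.8 0 0 0 0" --pt "2.9 0.8 0 0 0 0" --pt "2.9 0.8 0 0 0 0" --pt "2.9 0.8 0 0 0 0" --pt "2.9 0.8 0 0 0 0"

```text
clock: 22.22
tool_pos: [0.5041, 0.1985, 0.1116]
orientation: [-179.9, 16.5, -164.5]
force: [-1.4, -1.1, -1.5]
opening: 0.024
```

Emit:
servo_tool --pt "1.9 0.5 0 0 0 0" --pt "1.9 0.5 0 0 0 0" --pt "1.9 0.5 0 0 0 0" --pt "1.9 0.5 0 0 0 0" --pt "1.9 0.5 0 0 0 0"

```text
clock: 22.63
tool_pos: [0.5127, 0.2005, 0.1112]
orientation: [-179.9, 16.5, -164.5]
force: [-5.4, 0.4, 1.0]
opening: 0.0238
```

```bash
python3 st.py; python3 spat.py scene c3; python3 rel.py c3; python3 deck.py c3
```

```text
22.6333 [  46.78    6.38  -45.36   20.22  -25.52 -138.6 ] tcp [512.7 200.5 111.2] F [-5.4  0.4  1. ] M [-0.21  3.05  0.21] open 23.8
yaw 15.49 lean 16.47 roll(y.z) -0.12
grasp [507.5 199.1 129.4] heel-if-centred [557.6 213.   89.4]
pallet 433 [ 51.2   1.6 124.3 119.3  -0.4] X [  1.  112.7] Y [-57.   52.2] Z [ 8.9 13.  15.6]
car 691 [ 53.2  -5.1 146.2 141.6   0. ] X [-15.  125.5] Y [-73.5  64. ] Z [17.4 28.  47.5]
slope [ 0.27 -0.68] z 12.4
rib1 4 X [54.4 55.  65.8 65.9] Y [44.6 44.8 48.9 48.9] Z 101.1
curb1 40 X [-37.9 -35.1  59.9  61.3] Y [59.1 59.3 66.9 67.2] Z 108.1
rib-1 5 X [-61.3 -59.   63.4  64.1] Y [-55.7 -55.7 -43.5 -42.9] Z 97.2
curb-1 50 X [-37.5 -36.6  64.2  64.3] Y [-73.9 -72.9 -62.7 -60.9] Z 108.4
stop 51 X [-91.  -42.5  65.2  73.1] Y [-33.8 -33.1  30.7  32.2] Z 111.3
chan 4 X [64.7 64.9 70.9 70.9] Y [-10.6 -10.4  23.3  25.2] Z 82.2
wall1 95 X [-90.8 -86.6 181.6 189.8] Y [72.4 73.9 81.9 82.2] Z 99.3
wall-1 145 X [-91.2 -86.8 211.5 213.7] Y [-88.3 -87.7 -79.1 -77.7] Z 100.0
(array([ 0,  0,  0,  1,  1,  0,  3,  3,  0,  0,  1,  4,  1,  1, 18, 41, 24,
        0,  1,  0,  5,  1,  0,  0]), array([ 0,  4,  8, 12, 16, 20, 24, 28, 32, 36, 40, 44, 48, 52, 56, 60, 64,
       68, 72, 76, 80, 84, 88, 92, 96]))
```

Emit:
servo_tool --pt "1 0.3 0 0 0 0" --pt "1 0.3 0 0 0 0" --pt "0 0 0 0 0 0"

```text
clock: 22.93
tool_pos: [0.5157, 0.2019, 0.1119]
orientation: [-179.9, 16.6, -164.5]
force: [0.2, -0.1, -2.4]
opening: 0.0239
```

Emit:
servo_tool --pt "1 0.3 0 0 0 0" --pt "1 0.3 0 0 0 0" --pt "0 0 0 0 0 0"

```text
clock: 23.18
tool_pos: [0.5177, 0.2025, 0.1119]
orientation: [-179.9, 16.6, -164.5]
force: [-0.1, -0.4, -0.7]
opening: 0.0235
```

```bash
python3 st.py; python3 spat.py scene c4; python3 rel.py c4; python3 deck.py c4 | egrep 'curb|stop|arr|0,'
```

```text
23.1833 [  46.5     6.78  -44.74   20.06  -25.56 -138.15] tcp [517.7 202.5 111.9] F [-0.1 -0.4 -0.7] M [-0.35  1.15  0.03] open 23.5
yaw 15.5 lean 16.58 roll(y.z) -0.07
grasp [512.5 201.1 130.1] heel-if-centred [562.6 215.   90.1]
pallet 446 [ 53.3   0.6 122.4 121.3   1. ] X [  1.5 114.2] Y [-58.   53.1] Z [ 8.3 13.  15.6]
car 658 [ 53.8  -5.4 147.4 140.3  -0. ] X [-15.3 126.6] Y [-74.3  63. ] Z [17.5 29.  48. ]
slope [ 0.22 -0.23] z 12.4
curb1 42 X [-30.8 -29.   69.   70.5] Y [59.3 59.5 66.1 66.4] Z 108.5
curb-1 59 X [-30.  -21.7  69.4  70. ] Y [-73.7 -73.3 -60.9 -60.1] Z 108.7
stop 52 X [-36.9 -14.6  87.1  88.3] Y [-32.4 -30.6  32.4  34.2] Z 110.8
(array([ 0,  1,  0,  0,  0,  0,  1,  2,  2,  2,  1,  0,  1,  1,  0,  6, 36,
       43,  0,  0,  2,  3,  4,  2]), array([ 0,  4,  8, 12, 16, 20, 24, 28, 32, 36, 40, 44, 48, 52, 56, 60, 64,
       68, 72, 76, 80, 84, 88, 92, 96]))
```

The deck has snapped home: the force dropped to 0 and the curbs jumped forward with the pallet. Withdrawing the blade.

Emit:
servo_tool --pt "-2.9 -0.8 0 0 0 0" --pt "-5.8 -1.6 0 0 0 0" --pt "-9.6 -2.7 0 0 0 0" --pt "-9.6 -2.7 0 0 0 0" --pt "-9.6 -2.7 0 0 0 0"

```text
clock: 23.65
tool_pos: [0.4785, 0.191, 0.1115]
orientation: [-179.9, 16.5, -164.5]
force: [-0.2, -0.1, -1.9]
opening: 0.0235
```

```bash
python3 st.py; python3 spat.py scene c5; python3 deck.py c5 | egrep 'curb|stop'; python3 pal.py p3
```

```text
23.65 [  49.26    2.87  -49.97   22.18  -24.99 -142.93] tcp [478.5 191.  111.5] F [-0.2 -0.1 -1.9] M [-0.31  1.19  0.02] open 23.5
yaw 15.48 lean 16.53 roll(y.z) -0.09
grasp [473.3 189.6 129.7] heel-if-centred [523.4 203.5  89.7]
curb1 41 X [-31.2 -28.   68.8  69.6] Y [59.4 59.8 67.  67.4] Z 108.6
curb-1 56 X [-32.3 -29.2  69.8  71.1] Y [-73.3 -72.8 -60.9 -60.4] Z 109.1
stop 62 X [-118.   -98.2   73.8   86.8] Y [-33.5 -32.7  31.5  32.8] Z 111.0
orange [422. 228.] 598 [623.8 228.2 113.3 113.2 -74.1] z [0.0994 0.1043 0.1276] slope [-0.1  0.4]
red [425. 223.] 9 [625.1 226.9  22.7  16.8 -48.5] z [0.1291 0.1359 0.138 ] slope [10.5 -0.6]
```

Emit:
servo_tool --pt "-9.6 -2.7 0 0 0 0" --pt "-9.6 -2.7 0 0 0 0" --pt "-9.6 -2.7 0 -0.1 0.4 0" --pt "-9.6 -2.7 0 -0.1 0.4 0" --pt "-9.6 -2.7 0 -0.1 0.4 0"

```text
clock: 24.17
tool_pos: [0.4308, 0.1778, 0.1117]
orientation: [-180.0, 15.3, -164.5]
force: [0.4, -0.7, -1.5]
opening: 0.0234
```

Emit:
servo_tool --pt "-9.6 -2.7 0 -0.1 0.4 0" --pt "-9 -2.4 0 -0.1 0.4 0" --pt "-4 -1.2 0 0 0 0" --pt "0 0 0 0 0 0" --pt "0 0 0 0 0 0"

```text
clock: 24.58
tool_pos: [0.4092, 0.1723, 0.112]
orientation: [-180.0, 14.5, -164.5]
force: [0.0, 0.1, -0.3]
opening: 0.0237
```

```bash
python3 st.py; python3 spat.py side s8;python3 pal.py p4
python3 - <<'E'
import cv2,numpy as np
b=cv2.imread('pics/s8.png')[200:330,170:370]
cv2.imwrite('pics/s8c.png',cv2.resize(b,None,fx=4,fy=4,interpolation=cv2.INTER_CUBIC))
E
```

```text
24.5833 [  55.88   -3.87  -55.08   19.56  -29.04 -146.68] tcp [409.2 172.3 112. ] F [ 0.   0.1 -0.3] M [-0.26  1.05  0.02] open 23.7
yaw 15.55 lean 14.53 roll(y.z) -0.01
grasp [404.6 171.  130.3] heel-if-centred [454.7 185.   90.3]
orange [421. 228.] 574 [618.6 227.1 123.9 111.6  14.8] z [0.099  0.1043 0.1202] slope [-0.6 -0.1]
red [420. 219.] 6 [602.9 222.6  21.6  14.3 -20.9] z [0.1218 0.1241 0.1368] slope [49.5 22.4]
```

View pics/s8c.png

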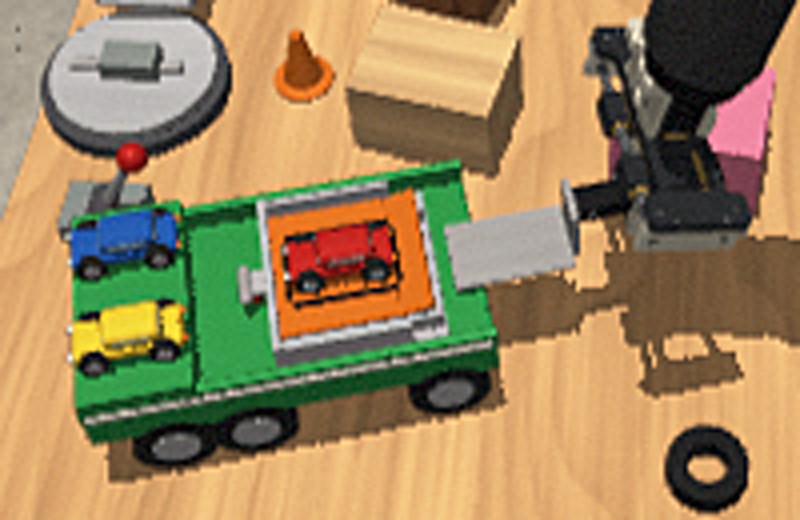

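The crop shows the blade fully withdrawn at (510,245), and the pallet and car square on the deck against the end stop. I cross-check the deck travel with the same camera before and after, then carry the spatula to the block.

```bash
python3 - <<'E'
import numpy as np
from plant import viewer
for n in('side','scene'):
    f=np.load(n+'0.npz');np.savez(n+'0c.npz',p=f['p'],d=f['d'],c=viewer.calibration(n))
E
for f in side0c s8 scene0c c5; do echo $f; python3 deck.py $f | egrep 'curb|stop'; done; python3 go.py 400 100 195 0 16
```

```text
side0c
curb1 72 X [-71.4 -69.8  27.6  28.4] Y [61.4 63.  71.7 72.1] Z 109.5
curb-1 61 X [-71.1 -69.5  29.2  29.7] Y [-68.1 -67.8 -59.7 -59.4] Z 109.5
stop 41 X [24.  24.1 46.6 47.1] Y [-32.6 -29.1  33.   34.2] Z 111.1
s8
curb1 72 X [-34.1 -31.5  63.6  66.5] Y [60.9 64.5 71.8 72. ] Z 109.5
curb-1 57 X [-34.2 -32.2  67.2  67.6] Y [-68.5 -68.2 -60.4 -60. ] Z 108.9
stop 50 X [-18.  -14.9  85.5  86.9] Y [-30.8 -29.4  32.7  34. ] Z 110.9
scene0c
curb1 36 X [-67.5 -64.   28.9  31.8] Y [59.6 59.9 67.1 67.5] Z 108.4
curb-1 55 X [-69.2 -66.7  31.8  32.7] Y [-73.8 -73.4 -60.7 -59.5] Z 109.4
stop 42 X [26.2 26.4 43.4 46.5] Y [-34.  -33.3  30.8  32.2] Z 109.9
c5
curb1 41 X [-31.2 -28.   68.8  69.6] Y [59.4 59.8 67.  67.4] Z 108.6
curb-1 56 X [-32.3 -29.2  69.8  71.1] Y [-73.3 -72.8 -60.9 -60.4] Z 109.1
stop 62 X [-118.   -98.2   73.8   86.8] Y [-33.5 -32.7  31.5  32.8] Z 111.0
shift [ -4.3 -72.2  64.9] turn [  0.23  -1.48 -15.51] q [  55.8   -3.8  -55.    19.6  -29.  -146.7] F [-0.5  0.2 -1.1] open 23.7 t 24.68
```

Emit:
servo_tool --pt "0 0 6 0 0 0" --pt "0 0 14 0 0 0" --pt "0 0 20 0 0 0" --pt "0 0 18 0 0 0" --pt "0 -4 6 0 0 -1"

```text
clock: 25.1
tool_pos: [0.4104, 0.1695, 0.1787]
orientation: [179.9, 14.7, -165.5]
force: [0.2, -0.2, -1.8]
opening: 0.0239
```

Emit:
servo_tool --pt "0 -10 0 0 0 -2" --pt "0 -14 0 0 0 -2.5" --pt "0 -14 0 0 0 -2.5" --pt "0 -14 0 0 0 -2.5" --pt "0 -14 0 0 0 -2.5"

```text
clock: 25.52
tool_pos: [0.409, 0.1008, 0.1754]
orientation: [-180.0, 14.5, -177.7]
force: [0.2, -1.0, -1.3]
opening: 0.0235
```

Emit:
servo_tool --pt "3 -14 0 0 0 -2.5" --pt "6 -14 0 0 0 -2.5" --pt "10 -14 0 0 0 -2.5" --pt "10 -12 0 0 0 -2.5" --pt "10 -10 0 0 0 -2"

```text
clock: 25.93
tool_pos: [0.4484, 0.0366, 0.1755]
orientation: [-180.0, 14.5, 170.3]
force: [0.4, -0.4, -2.1]
opening: 0.0237
```

Emit:
servo_tool --pt "10 -5 0 0 0 -1" --pt "10 -3 0 0 0 0" --pt "6 0 0 0 0 0" --pt "0 0 0 0 0 0"

```text
clock: 26.27
tool_pos: [0.475, 0.0295, 0.1754]
orientation: [-179.9, 14.5, 169.4]
force: [-0.3, -0.1, -1.9]
opening: 0.024
```

```bash
python3 st.py; python3 go.py 488 19 170 -11.5 16.5
```

```text
26.2667 [  35.66   -4.91  -44.79   15.99  -41.16 -147.51] tcp [475.   29.5 175.4] F [-0.3 -0.1 -1.9] M [0.2  1.05 0.01] open 24.0
yaw -10.61 lean 14.47 roll(y.z) -0.06
grasp [470.4  30.4 193.8] heel-if-centred [521.5  20.9 153.8]
shift [ 18.3 -11.6 -23.6] turn [-0.33 -2.   -0.89] q [  35.7   -4.9  -44.8   16.   -41.2 -147.5] F [-0.3 -0.1 -1.9] open 24.0 t 26.27
```

Both cameras see the deck 36-38 mm further in, consistent with home. Aligning over the block.

Emit:
servo_tool --pt "3 -2 0 0 -0.4 -0.2" --pt "5 -3.2 -4 -0.1 -0.4 -0.2" --pt "5 -3.2 -8 -0.1 -0.4 -0.2" --pt "4 -2.4 -8 -0.1 -0.4 -0.2" --pt "1.3 -0.8 -4 0 -0.4 -0.1"

```text
clock: 26.68
tool_pos: [0.4922, 0.018, 0.1506]
orientation: [180.0, 16.5, 168.6]
force: [-0.3, 0.1, -1.5]
opening: 0.0242
```

Emit:
servo_tool --pt "0 0 0 0 0 0" --pt "0 0 0 0 0 0"

```text
clock: 26.85
tool_pos: [0.492, 0.018, 0.1514]
orientation: [180.0, 16.5, 168.6]
force: [-0.6, 0.2, -1.6]
opening: 0.024
```

```bash
python3 go.py 488 19 170 -11.5 16.5
cat > bl2.py <<'E'
from h import *
from plant import ctrl
import sys
f=np.load(sys.argv[1]+'.npz',allow_pickle=True);P=np.nan_to_num(cloud(f['d'],f['c'].item()),nan=-9)*1000
o=ctrl.get_obs();M=R.from_euler('xyz',o['orientation'],degrees=True).as_matrix();y=M[:,1];xh=np.array([y[1],-y[0]]);xh/=np.linalg.norm(xh)
g=o['tool_pos']*1000-19*M[:,2]
if len(sys.argv)>2: xh=np.array([.98,-.199]);g=np.array([488.1,19.2,125])
heel=g[:2]+56*xh;d=P[...,:2]-heel;X=d@xh;Y=d@[-xh[1],xh[0]];Z=P[...,2]-(g[2]-40)
hsv=cv2.cvtColor(f['p'],cv2.COLOR_RGB2HSV).astype(int)
m=(X>5)&(X<120)&(abs(Y)<50)&(Z>-12)&(Z<18)&(hsv[...,1]<60)&(hsv[...,2]>80)
k=m&(X<85)&(abs(Y)<26);A=np.c_[X[k],Y[k],np.ones(k.sum())];w=np.linalg.lstsq(A,Z[k],rcond=None)[0]
print(m.sum(),'X',np.percentile(X[m],[1,99]).round(1),'Y',np.percentile(Y[m],[1,99]).round(1),'slope',np.degrees(w[:2]).round(2),'top z rel grip-40',w[2].round(1),rect(np.c_[X[m],Y[m]]/1000))
E
python3 spat.py scene c6; python3 bl2.py c6; python3 spat.py side s9; python3 bl2.py s9
```

```text
shift [ 1.3 -0.1  0.3] turn [-0.02 -0.01 -0.11] q [  33.2   -2.5  -48.5   20.9  -33.9 -151. ] F [-0.6  0.2 -1.6] open 24.0 t 26.85
491 X [ 5.9 95.9] Y [-30.8  27. ] slope [ 0.57 -1.02] top z rel grip-40 3.3 [51.7 -1.9 93.6 58.8 -0.7]
332 X [ 7.8 95. ] Y [-29.1  31.4] slope [0.37 0.25] top z rel grip-40 4.4 [51.2  0.8 90.7 63.9 -0.6]
```

Emit:
servo_tool --pt "0.6 0 -8 0.05 0.2 0" --pt "0.6 0 -12 0.05 0.2 0" --pt "0 0 -12 0 0 0" --pt "0 0 -7 0 0 0" --pt "0 0 -2 0 0 0"

```text
clock: 27.37
tool_pos: [0.493, 0.0179, 0.1093]
orientation: [-180.0, 16.0, 168.6]
force: [0.2, -0.4, -1.3]
opening: 0.024
```

Emit:
servo_tool --pt "0 0 -1 0 0 0" --pt "0 0 -1 0 0 0" --pt "0 0 0 0 0 0" --pt "0 0 0 0 0 0"

```text
clock: 27.7
tool_pos: [0.494, 0.0185, 0.1092]
orientation: [179.9, 16.1, 168.6]
force: [0.3, 0.1, -1.4]
opening: 0.0238
```

Emit:
servo_tool --pt "0 0 -0.7 0 0 0" --pt "0 0 0 0 0 0" --pt "0 0 0 0 0 0"

```text
clock: 27.95
tool_pos: [0.4938, 0.0184, 0.1082]
orientation: [179.9, 16.1, 168.6]
force: [0.1, -0.1, -1.8]
opening: 0.0239
```

```bash
python3 st.py; python3 spat.py side s10; python3 bl2.py s10
```

```text
27.95 [  31.76    1.47  -52.97   25.65  -25.86 -155.4 ] tcp [493.8  18.4 108.2] F [ 0.1 -0.1 -1.8] M [0.17 1.21 0.07] open 23.9
yaw -11.4 lean 16.12 roll(y.z) 0.08
grasp [488.6  19.4 126.4] heel-if-centred [539.6   9.1  86.4]
322 X [ 7.3 93.9] Y [-27.6  32.1] slope [ 0.45 -0.22] top z rel grip-40 3.7 [51.   1.5 89.5 62.4  1.1]
```

Emit:
servo_tool --pt "0 0 -0.7 0 0.2 0" --pt "0 0 0 0 0 0" --pt "0 0 0 0 0 0"

```text
clock: 28.25
tool_pos: [0.4938, 0.0184, 0.1073]
orientation: [180.0, 15.9, 168.6]
force: [-0.2, 0.2, -1.8]
opening: 0.024
```

Emit:
servo_tool --pt "0 0 -0.7 0 0 0" --pt "0 0 0 0 0 0" --pt "0 0 0 0 0 0"

```text
clock: 28.5
tool_pos: [0.4937, 0.0183, 0.1065]
orientation: [180.0, 15.9, 168.6]
force: [0.2, 0.1, -1.3]
opening: 0.0239
```

Emit:
servo_tool --pt "0 0 -0.6 0 0 0" --pt "0 0 0 0 0 0" --pt "0 0 0 0 0 0"

```text
clock: 28.75
tool_pos: [0.4937, 0.0183, 0.106]
orientation: [180.0, 15.9, 168.6]
force: [-0.3, -0.6, -2.2]
opening: 0.0238
```

```bash
python3 st.py
```

```text
28.75 [  31.69    1.77  -52.9    25.45  -25.77 -155.19] tcp [493.7  18.3 106. ] F [-0.3 -0.6 -2.2] M [ 0.19  1.15 -0.01] open 23.8
yaw -11.4 lean 15.9 roll(y.z) 0.03
grasp [488.6  19.3 124.2] heel-if-centred [539.6   9.   84.2]
```

Emit:
servo_tool --pt "0 0 -0.6 0 0 0" --pt "0 0 0 0 0 0" --pt "0 0 0 0 0 0"

```text
clock: 29.0
tool_pos: [0.4938, 0.0183, 0.1054]
orientation: [180.0, 15.9, 168.6]
force: [0.1, -0.8, -1.2]
opening: 0.0237
```

Emit:
servo_tool --pt "0 0 -0.5 0 0 0" --pt "0 0 0 0 0 0" --pt "0 0 0 0 0 0"

```text
clock: 29.25
tool_pos: [0.4939, 0.0184, 0.1052]
orientation: [179.9, 15.9, 168.6]
force: [-1.7, -0.4, 1.9]
opening: 0.0241
```

```bash
python3 st.py
```

```text
29.25 [  31.64    1.85  -53.03   25.67  -25.54 -155.38] tcp [493.9  18.4 105.2] F [-1.7 -0.4  1.9] M [-0.05  1.07 -0.07] open 24.1
yaw -11.4 lean 15.93 roll(y.z) 0.05
grasp [488.8  19.4 123.4] heel-if-centred [539.8   9.1  83.4]
```

Contact. Opening the fingers.

Emit:
servo_tool --pt "0 0 0 0 0 0" --pt "0 0 0 0 0 0" --pt "0 0 0 0 0 0" --pt "0 0 0 0 0 0" --pt "0 0 0 0 0 0" --fingers 80

```text
clock: 29.67
tool_pos: [0.4937, 0.0183, 0.1048]
orientation: [180.0, 15.9, 168.6]
force: [-0.8, -0.4, 0.1]
opening: 0.0514
```

Emit:
servo_tool --pt "0 0 0 0 0 0" --pt "0 0 0 0 0 0" --pt "0 0 0 0 0 0" --pt "0 0 0 0 0 0" --pt "0 0 0 0 0 0"

```text
clock: 30.08
tool_pos: [0.4937, 0.0183, 0.1049]
orientation: [180.0, 15.9, 168.6]
force: [0.7, 0.6, -0.4]
opening: 0.079
```

Emit:
servo_tool --pt "-2 0.5 4 0 0 0" --pt "-3 0.5 10 0 0 0" --pt "-3 0.5 16 0 0 0" --pt "-3 0.5 25 0 0 0" --pt "-3 0.5 30 0 0 0"

```text
clock: 30.5
tool_pos: [0.4782, 0.0204, 0.1897]
orientation: [-179.9, 15.7, 168.6]
force: [1.4, -0.0, -0.4]
opening: 0.0802
```

Emit:
servo_tool --pt "0 0 30 0 0 0" --pt "0 0 30 0 0 0" --pt "0 0 20 0 0 0" --pt "0 0 0 0 0 0" --pt "0 0 0 0 0 0"

```text
clock: 30.92
tool_pos: [0.4799, 0.0213, 0.2712]
orientation: [179.8, 16.0, 168.6]
force: [-0.3, 0.6, -0.4]
opening: 0.08
```

```bash
python3 st.py; python3 spat.py scene c7; python3 bl2.py c7 x; python3 spat.py side s11; python3 bl2.py s11 x; python3 pal.py p5; python3 deck.py c7 | egrep 'curb'
python3 - <<'E'
import cv2,numpy as np
a=cv2.imread('pics/c7.png')[150:330,200:520]
b=cv2.imread('pics/s11.png')[100:340,170:410]
b=cv2.resize(b,(320,320));a=cv2.resize(a,(480,270));a=np.vstack([a,np.zeros((50,480,3),np.uint8)])
cv2.imwrite('pics/fin.png',np.hstack([a,b]))
E
```

```text
30.9167 [  35.48  -10.34  -35.7    14.2   -54.27 -144.17] tcp [479.9  21.3 271.2] F [-0.3  0.6 -0.4] M [ 0.14  0.95 -0.03] open 80.0
yaw -11.39 lean 16.0 roll(y.z) 0.18
grasp [474.8  22.3 289.5] heel-if-centred [525.7  12.  249.5]
469 X [ 6.3 96. ] Y [-29.9  27.1] slope [-0.65 -0.05] top z rel grip-40 2.1 [51.1 -1.5 92.2 59.  -0. ]
317 X [ 7.8 95.2] Y [-29.4  31.4] slope [0.39 0.5 ] top z rel grip-40 2.2 [52.6  2.1 88.6 67.1  5. ]
orange [421. 227.] 594 [619.2 225.9 123.1 113.3  15.1] z [0.0992 0.1041 0.1338] slope [-0.7  0.1]
red [425. 225.] 4 [632.8 221.   10.6   9.3  63. ] z [0.1338 0.1371 0.141 ] slope [-26.8 -26.4]
curb1 45 X [-32.1 -30.7  70.3  71.2] Y [59.5 59.7 67.8 68.1] Z 108.2
curb-1 51 X [-28.7 -26.3  70.2  70.8] Y [-73.6 -73.1 -62.9 -61.9] Z 108.9
```

View pics/fin.png

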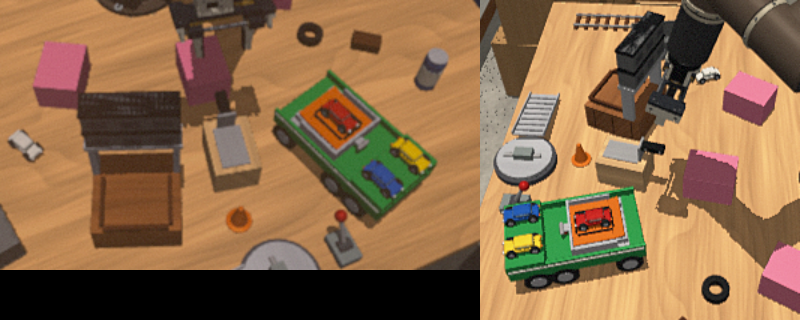

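The final views show the pallet and car on the deck and the spatula level on its block pointing away. Cone, tyre, chock, can and white car stand where they were.

```bash
python3 -c "
from plant import ctrl
print(ctrl.close_job())"
```

```text
the job is handed in; nothing more can be done
None
```

The job is done and handed in at about 31 s of the 66 s allowed. No verdict was reported.

**What I did:**
- I gripped the spatula's handle and slid the blade under the pallet.
- I lifted the pallet with the car on it, drew it out beneath the gantry and set it on the wagon's deck.
- I pushed the deck in with the spatula's upright plate against the pallet's lip, until the catch snapped.
- I withdrew the blade and put the spatula back on its plywood block, pointing away.

**Deviations:**
- The tool leaned back about 14–16.5° instead of 35°. A fitted arm model showed the third joint would hit its range limit at 35°. To clear the gantry I gripped 4 mm further back on the handle and put the blade less far under the pallet.
- The blade sagged about 2–3° under load. I leaned the tool back a little more before setting the pallet down.

**Last checks:**
- **Deck:** the push force rose to about 5 N, then fell to 0. Both cameras put the deck 36–39 mm further in than at the start, which fits the 40 mm home position.
- **Pallet:** it is square with the wagon, yaw about 15° against 15.5°. Its height is right for the seat, and it sits within a few mm of it along the deck.
- **Spatula:** its blade lies on the block, level within about 0.7°.
- **Car:** it stayed on the pallet.
- **Other things:** by eye the cone, tyre, chock, oil can and white car had not moved. The crate was mostly outside my last picture, so I did not check it.
- **Disagreement:** the scene camera reads 3–5 mm off the wrist camera. I relied on the wrist camera and on before-and-after differences.

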